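# Put the loose bolts away in the dovetail-lidded bolt box

### The job

Put every loose hex bolt away in the wooden bolt box: swing the clamp knob's tongue clear, draw the tapered lid right out of its dovetail way, lay the bolts flat in the box, then slide the lid back in along the way until it wedges tight, and only then turn the knob back so that its tongue lies fully across behind the lid. Leave the sample tin, the black tape and the yellow screwdriver where they are.

Things in the scene. Friction and masses are not known exactly. Their poses are not given: they have to be found in the camera images.
- bolt_box: Open-topped wooden box screwed to the bench, 136 (x) x 130 (y) x 67 mm high; origin under its centre, at bench height. The lid slides on its ledge at z = 54 mm, in at the mouth (-y end) along the box's +y, out along -y. Small screwed feet stick out to x = +-95 mm, 8 mm high. A wooden post for the knob (x -102 to -66, y -94 to -44, top 55 mm) stands beside the mouth.
- box_in (a point): Centre of the box's inner floor, 6 mm above the bench. The hollow is 74 (box x) x 110 (box y) mm and 48 mm deep up to the ledge; a bolt that stands up past the ledge blocks the lid.
- way_mouth (a point): Middle of the way's mouth, on the ledge (box x = 0, y = -65, z = 54 mm). Along both x sides a rail overhangs the ledge, flanks leaning in 30 degrees, tops at z = 67 mm. From above the rails converge towards +y, 5 degrees each side: at the ledge the way is 113 mm wide here and 90 mm at the far end, y = +65 mm, which is open. The way is waxed (friction about 0.25).
- lid: Loose plywood lid, about 240 g: a tapered dovetail slab 130 mm long (y), 12 mm thick, underside 113 mm wide at the rear (-y), 90 mm at the front (+y). Origin at the centre of its underside. It wedges tight near x = 0, y = 0, z = 54 mm of the box's frame, axes parallel, ends about flush; a 10 to 15 N push along the box wedges it there, no further. Starts closed, barely wedged; draw it 130 mm to clear the rails.
- lid_grip (a point): Middle of the top of the lid's wooden handle, a bar 60 (x) x 14 (y) x 28 mm high on the middle of the lid, so 40 mm above the lid's underside; take it from above, closing along the lid's y.
- clamp_knob (a joint): Angle of the clamp knob (rad), 0 to 1.45, growing clockwise seen from above; it stays where it is left (about 0.05 N m). 0 = locked, tongue across the mouth just behind the lid; 1.45 = free, tongue along the box's -y, clear of the lid's path. From above, tongue and grip bar point (7 degrees + this angle) clockwise from the box's +x.
- knob_top (a point): Top of the knob's grip bar, on its vertical turning axis (box x = -84, y = -79 mm), 98 mm above the bench. The bar is 40 mm long, 12 mm thick, 28 mm high; take it from above. The steel tongue below it lies at 56 to 64 mm above the bench, reaches 62 mm from the axis and is 13 mm wide.
- bolt_a: An M12 hex-head bolt of plain steel, 62 mm long, head 22 mm across the corners, shank 12 mm, 70 g, lying on its side; origin on its side at mid-length, 9.5 mm from its centre line along its -z (below it as it starts; above it if the bolt has rolled over), y axis along the shank. It may be absent. Grip it across the shank near the middle.
- bolt_b: An M12 hex-head bolt of plain steel, 62 mm long, head 22 mm across the corners, shank 12 mm, 70 g, lying on its side; origin on its side at mid-length, 9.5 mm from its centre line along its -z (below it as it starts; above it if the bolt has rolled over), y axis along the shank. It may be absent. Grip it across the shank near the middle.
- bolt_c: An M12 hex-head bolt of plain steel, 62 mm long, head 22 mm across the corners, shank 12 mm, 70 g, lying on its side; origin on its side at mid-length, 9.5 mm from its centre line along its -z (below it as it starts; above it if the bolt has rolled over), y axis along the shank. It may be absent. Grip it across the shank near the middle.
- bolt_d: An M12 hex-head bolt of plain steel, 62 mm long, head 22 mm across the corners, shank 12 mm, 70 g, lying on its side; origin on its side at mid-length, 9.5 mm from its centre line along its -z (below it as it starts; above it if the bolt has rolled over), y axis along the shank. It may be absent. Grip it across the shank near the middle.
- sample_tin: Small paint tin, 66 mm across, 85 mm high, standing behind the work; bystander, leave it. Origin under its centre.
- black_tape: Roll of black insulating tape, 65 mm across, 18 mm high, behind the work; bystander, leave it. Origin under its centre.
- screwdriver_yellow: Yellow-handled screwdriver, 197 mm long, 30 mm thick, lying behind the work; bystander, leave it. Origin under its middle, y along it.

How it is judged:
By the outcome, as a careful person would: the job done as asked, in the order asked, and still so for the second after the job is handed in, with the robot touching nothing.
Of bolt_a, bolt_b, bolt_c, bolt_d only 2 to 4 are there at a start; the rules pass over those that are not, and their reading is None.
At some moment in a run one of bolt_a, bolt_b, bolt_c, bolt_d may be knocked a few centimetres aside while the robot is not near it.
Once in a run the grip may slacken for a moment while it holds something.
It also fails if it takes over 210 s, if anything falls off the work surface, if the arm or the gripper's body presses on something with over 40 N, if the wrist force passes 120 N, or if a joint passes its speed limit or range.

### The arm

A 7-joint arm with a two-finger parallel gripper is mounted at the origin on a cart in front of the work surface, level with it; the furniture and walls round the work are solid. World frame = base frame: x ahead of the robot, y to its left, z up, the work surface at z = 0. Lengths are in m, angles in rad, forces in N, time in s.
With the tool pointing down it reaches from about 0.4 to 0.925 m from the base axis. Payload 4.1 kg.
Tool frame: the origin (TCP) lies at the very end of the fingers, on their centre line; the grasp point (between the pads) lies 19 mm behind it; z points along the fingers, x is the direction in which the jaws open and shut, and the axes are right-handed (so a half turn about z gives the same grasp; the last joint's range is limited). The gripper opens to 85 mm and grips with 20 to 120 N. Pads are 22 mm wide; open, the fingers measure 114 mm over their backs; the gripper's body (76 mm by 85 mm) begins 54 mm behind the grasp point. The pads swing forward as they close: fully open they stand 13 mm farther back than shut.
Start: joints at [-1.408, 0.398, 0.045, 1.537, -0.019, 1.207, -0.051], TCP at [0.168, 0.628, 0.231] pointing down, gripper open.
Joint ranges: [-2.82, 2.82], [-0.49, 2.23], [-1.37, 1.46], [0, 2.46], [-1.36, 4.5], [0.23, 2], [-2.94, 2.94]. Speed limits (rad/s): [2.57, 2.57, 3.14, 3.14, 3.14, 3.14, 3.14].

### API

Orientations are given as a rotation vector (axis times angle).
In Python, from plant import arm, grab_frame, hand_in gives the robot as it stands.
- The arm moves only by the tool step_arm, never from a script. Its argument "plan" is text: rows parted by semicolons, each of 4 numbers parted by spaces: the shift along the tool's x, y, z in m, then the turn about the tool's z in degrees. A call has 1 to 5 rows; each row is the pose to reach, as a shift and turn from the pose commanded when the call began, along the tool's axes at that moment; what a row does not reach only later rows make up. A row lasts 1/8 s, in which the tool goes at most 62.5 mm and 10.7 degrees, less where a joint would pass 70% of its speed; a pose out of reach is approached as far as the arm can. A call with a gripper value outside its range is refused whole. "gripper" is the opening, from 0 (shut) to 1 (fully open), set as the call begins (left out, the last holds). The fingers move at their own pace and stop on an object; the grip force is fixed at half the most. Time passes only in rows, so rows that repeat a pose let the fingers close. It gives the time, the measured TCP pose, the force and the opening at its end, in the units of the state.
- arm.get_obs(): the state, without advancing time (a new reading comes with each control period).
- grab_frame(name): name is "side" or "top" or "wrist"; returns a dict with "img" (480x640x3 uint8, red, green, blue), "fx", "fy", "cx", "cy" (pixels), "position" and "attitude" of the camera in the world. Camera axes: x right, y down, z forward; pixel columns grow to the right and rows downward; lengths in m; the calibration is good to about 2 mm. A picture is of the moment at which its call begins. There is no depth.
- hand_in(): hands the job in, once; it reports no verdict.
The state is a dict: "time": time; "qpos": joint angles; "qd": joint speeds; "tau": joint torques, N m; "position": TCP position; "ee_rot": TCP orientation; "force": force on the tool from outside, world axes, zero at the start; "torque": the same for the moment, N m; "finger_gap": finger opening in m.
Only numpy, scipy, OpenCV 4.12 (cv2) and the standard library are available. Lean on these libraries where they do the work, as an engineer would, in place of code of your own. Each camera call takes 0.05 s, during which the arm holds its last target.

## Working session

There is one attempt and no reset: what is moved stays moved. The work goes in short steps, Python scripts to look and compute and a tool call to move; the robot and the scene stay as the last step left them, time stands still between calls to the robot, and variables do not carry over. Pictures are saved under pics/ and viewed, and the job is handed in when it is done.

Besides the shell and the picture viewer there is one more tool, called after "Request:" in YAML: its name, and indented under it one key for each argument. step_arm: Moves the arm, as the interface text tells. Its arguments: {"type":"object","properties":{"plan":{"type":"string"},"gripper":{"type":"number"}},"required":["plan"]}

```bash
ls; mkdir -p pics; cat > h.py <<'E'
import numpy as np, cv2
from scipy.spatial.transform import Rotation as R
from plant import arm, grab_frame, hand_in
def snap(name,fn):
    f=grab_frame(name); cv2.imwrite('pics/'+fn,cv2.cvtColor(f['img'],cv2.COLOR_RGB2BGR)); return f
def rot(f):
    a=np.array(f['attitude'],float)
    if a.shape==(3,3): return a
    return R.from_rotvec(a).as_matrix() if a.size==3 else R.from_quat(a).as_matrix()
def ray(f,u,v,z):
    d=rot(f)@np.array([(u-f['cx'])/f['fx'],(v-f['cy'])/f['fy'],1]); p=np.array(f['position'])
    return p+d*(z-p[2])/d[2]
def proj(f,P):
    q=rot(f).T@(np.array(P)-np.array(f['position'])); return np.array([f['fx']*q[0]/q[2]+f['cx'],f['fy']*q[1]/q[2]+f['cy']])
def st():
    o=arm.get_obs(); print('t',round(o['time'],2),'p',np.round(o['position'],4),'F',np.round(o['force'],1),'gap',round(float(o['finger_gap']),4)); print(np.round(R.from_rotvec(o['ee_rot']).as_matrix(),3).tolist(), 'q',np.round(o['qpos'],2)); return o
E
python3 - <<'E'
from h import *
st()
for n in ['side','top','wrist']:
    f=snap(n,n+'0.png'); print(n,f['fx'],f['cx'],f['cy'],f['position'],f['attitude'])
E
```

```text
pics
t 0.0 p [0.168  0.6272 0.2303] F [-0.1 -1.1 -0.5] gap 0.0852
[[0.259, 0.966, -0.0], [0.966, -0.259, -0.002], [-0.002, 0.0, -1.0]] q [-1.41  0.4   0.05  1.54 -0.02  1.21 -0.05]
side 598.5252197586283 312.69540307007406 235.8981992203326 [0.33834274 1.14136852 0.65079724] [-0.25209839  2.54039801 -1.64061868]
top 499.67369765334826 314.69247387732327 245.66374635012514 [ 0.40261522 -0.02787433  1.38187245] [-2.1599319   2.14743001 -0.14558856]
wrist 401.37297601152056 325.5422213694031 236.01872655495228 [0.10579215 0.64510319 0.37244742] [2.31907783 1.77852509 0.23276656]
```

View pics/side0.png

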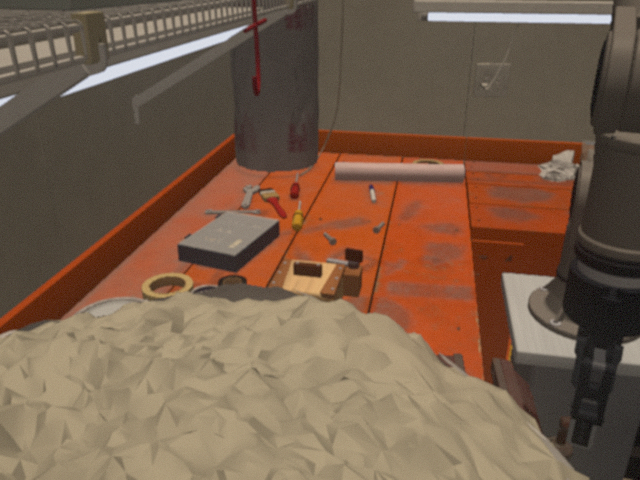

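View pics/top0.png

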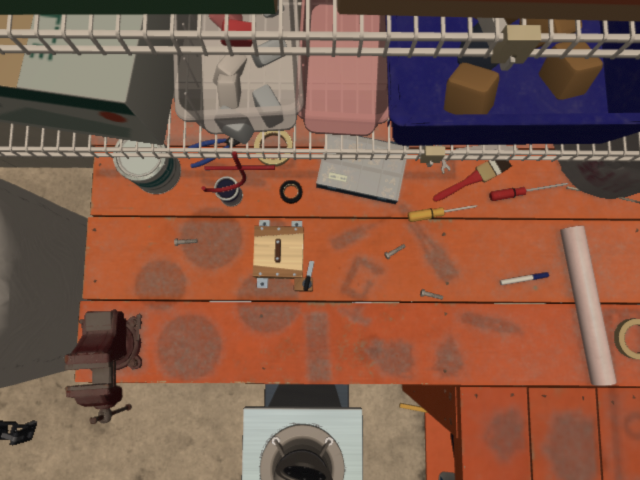

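View pics/wrist0.png

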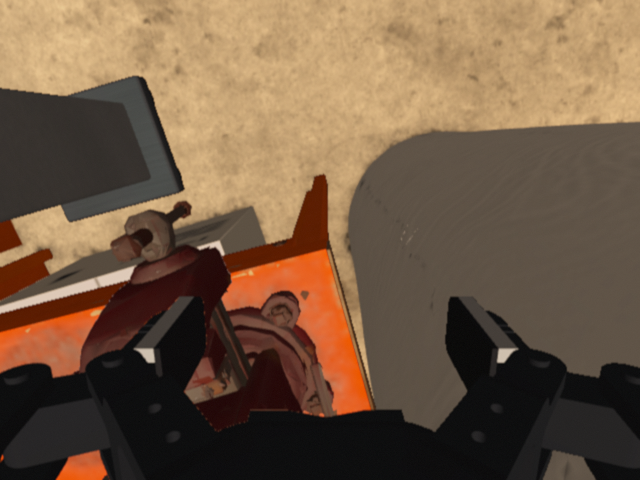

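```bash
python3 - <<'E'
import cv2
i=cv2.imread('pics/top0.png')
cv2.imwrite('pics/top0a.png',cv2.resize(i[205:315,235:335],None,fx=7,fy=5.45,interpolation=cv2.INTER_CUBIC) if 0 else cv2.resize(i[210:300,240:330],None,fx=6.5,fy=6.5,interpolation=cv2.INTER_CUBIC))
cv2.imwrite('pics/top0b.png',cv2.resize(i[170:320,160:460],None,fx=2.6,fy=2.6,interpolation=cv2.INTER_CUBIC))
E
```

```text
(no output)
```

View pics/top0a.png

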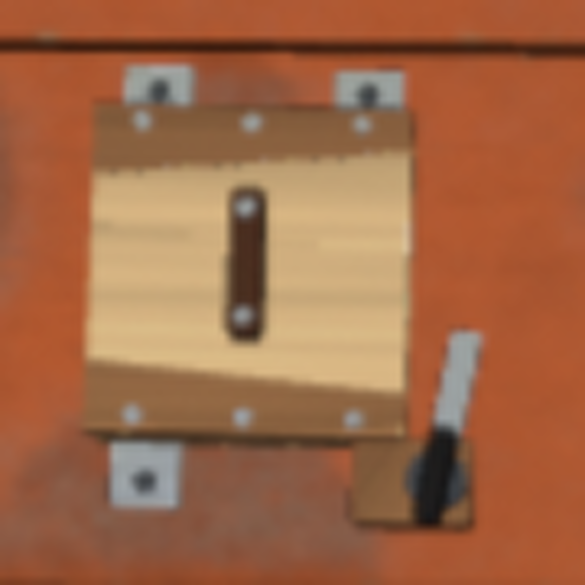

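View pics/top0b.png

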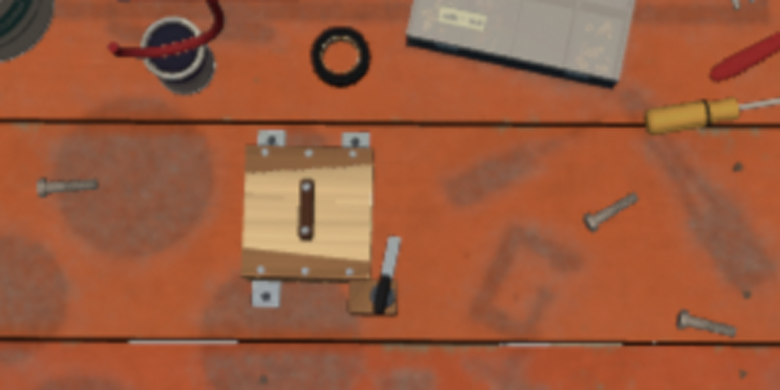

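```bash
python3 - <<'E'
from h import *
f=grab_frame('top')
c=lambda u,v:(240+(u+.5)/6.5-.5,210+(v+.5)/6.5-.5)
C=[ray(f,*c(*p),.067) for p in [(94,103),(412,108),(405,437),(83,432)]]
for q in C: print(np.round(q,4))
print('centre',np.mean(C,0), [np.round(np.degrees(np.arctan2(*(C[i]-C[j])[[1,0]])),2) for i,j in [(0,3),(1,2),(0,1),(3,2)]])
print('sizes',np.linalg.norm(C[0]-C[3]),np.linalg.norm(C[1]-C[2]),np.linalg.norm(C[0]-C[1]))
print('handle',ray(f,*c(246,205),.094),ray(f,*c(242,317),.094))
print('knob',ray(f,*c(436,475),.098),'tip',ray(f,*c(466,332),.064))
b=lambda u,v:(160+(u+.5)/2.6-.5,170+(v+.5)/2.6-.5)
for h,t in [((41,187),(97,184)),((591,222),(636,197)),((682,319),(735,331))]:
    H=ray(f,*b(*h),.0095);T=ray(f,*b(*t),.0095);print(np.round((H+T)/2,4),np.linalg.norm(H-T),np.degrees(np.arctan2(*(T-H)[[1,0]])), np.linalg.norm((H+T)[:2]/2))
E
```

```text
[0.6318 0.1319 0.067 ]
[0.6305 0.0013 0.067 ]
[0.4954 0.003  0.067 ]
[0.4966 0.1334 0.067 ]
centre [0.56359014 0.06742021 0.067     ] [np.float64(-0.64), np.float64(-0.7), np.float64(89.43), np.float64(89.44)]
sizes 0.13518681090122495 0.13516799732555002 0.13056363327112164
handle [0.58605237 0.0668752  0.094     ] [0.54094905 0.06776993 0.094     ]
knob [ 0.47824306 -0.0101024   0.098     ] tip [ 0.5385622  -0.02141069  0.064     ]
[0.5968 0.3259 0.0095] 0.05965549407365367 -86.55098225352783 0.6799605100535714
[ 0.5745 -0.2546  0.0095] 0.05544576852106896 -60.72390061864584 0.6283676369498317
[ 0.4525 -0.3527  0.0095] 0.05683725430601328 -102.45778044616416 0.5737246715783607
```

Request:
step_arm:
  plan: "-0.21 0.35 -0.03 0;-0.21 0.35 -0.03 0;-0.21 0.35 -0.03 0;-0.21 0.35 -0.03 0;-0.21 0.35 -0.03 0"
  gripper: 0.5

```text
time: 0.82
position: [0.386, 0.4022, 0.2544]
ee_rot: [-2.492, -1.913, -0.001]
force: [0.1, -0.4, 0.2]
finger_gap: 0.0434
```

```bash
cat >> h.py <<'E'
def plan(tgt,ang=None):
    "world target & desired tool-x world angle (deg, mod 180); prints shift in tool axes from MEASURED pose"
    o=arm.get_obs(); M=R.from_rotvec(o['ee_rot']).as_matrix(); d=M.T@(np.array(tgt)-o['position'])
    a=np.degrees(np.arctan2(M[1,0],M[0,0])); t=0
    if ang is not None:
        t=(a-ang+90)%180-90
    print('shift',np.round(d,4),'len',round(float(np.linalg.norm(d)),3),'turn',round(t,1),'xang',round(a,1),'q7',round(o['qpos'][6],2))
E
python3 - <<'E'
from h import *
plan([.44,-.01,.22],79.4)
E
```

```text
shift [-0.3842  0.1587  0.0343] len 0.417 turn -4.4 xang 75.0 q7 0.47
```

Request:
step_arm:
  plan: "-0.37 0.15 0.03 -4.4;-0.37 0.15 0.03 -4.4;-0.37 0.15 0.03 -4.4;-0.37 0.15 0.03 -4.4;-0.37 0.15 0.03 -4.4"

```text
time: 1.45
position: [0.4232, 0.0926, 0.2308]
ee_rot: [-2.417, -2.007, -0.002]
force: [1.4, 0.5, 0.1]
finger_gap: 0.0429
```

```bash
python3 - <<'E'
from h import *
plan([.44,-.01,.22],79.4);st()
E
```

```text
shift [-0.0978  0.0353  0.0108] len 0.105 turn 0.0 xang 79.4 q7 1.07
t 1.45 p [0.4232 0.0926 0.2308] F [1.4 0.5 0.1] gap 0.0429
[[0.184, 0.983, 0.001], [0.983, -0.184, 0.001], [0.001, 0.001, -1.0]] q [-0.72 -0.    0.41  2.03  0.    1.11  1.07]
```

Request:
step_arm:
  plan: "-0.098 0.035 0.01 0;-0.098 0.035 0.01 0;-0.098 0.035 0.01 0;-0.098 0.035 0.01 0"

```text
time: 1.95
position: [0.4395, -0.0074, 0.2207]
ee_rot: [-2.416, -2.007, -0.0]
force: [0.0, 0.6, 0.0]
finger_gap: 0.0427
```

```bash
python3 - <<'E'
from h import *
st(); f=snap('wrist','w1.png'); 
for P in [(.478,-.0101,.098),(.5385,-.0214,.064),(.5636,.0674,.094)]: print(proj(f,P))
E
```

```text
t 1.95 p [ 0.4395 -0.0074  0.2207] F [0.  0.6 0. ] gap 0.0427
[[0.183, 0.983, -0.0], [0.983, -0.183, 0.001], [0.001, -0.0, -1.0]] q [-0.6   0.02  0.53  2.03 -0.01  1.09  1.32]
[330.9348371  279.58575769]
[330.18559917 334.47864689]
[451.74137165 363.96832039]
```

View pics/w1.png

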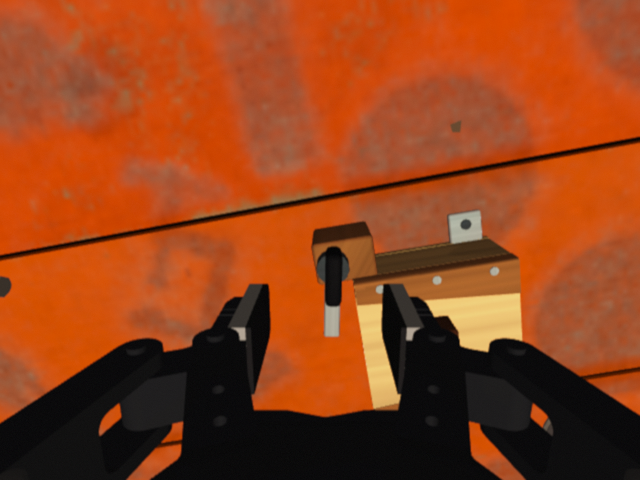

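```bash
python3 - <<'E'
from h import *
f=grab_frame('wrist')
print(ray(f,333.5,276,.098),ray(f,333,250,.098),ray(f,334,304,.098), ray(f,332,335,.064))
plan([.479,-.0105,.15]);plan([.479,-.0105,.073])
E
```

```text
[ 0.47575199 -0.00727058  0.098     ] [ 0.45690943 -0.00421619  0.098     ] [ 0.49680812 -0.01071168  0.098     ] [ 0.53933323 -0.01935209  0.064     ]
shift [0.0034 0.0395 0.0708] len 0.081 turn 0 xang 79.6 q7 1.32
shift [0.0034 0.0395 0.1478] len 0.153 turn 0 xang 79.6 q7 1.32
```

Request:
step_arm:
  plan: "0.006 0.038 0.05 0;0.006 0.038 0.1 0;0.006 0.038 0.13 0;0.006 0.038 0.147 0;0.006 0.038 0.147 0"

```text
time: 2.68
position: [0.4769, -0.008, 0.0726]
ee_rot: [-2.413, -2.008, 0.004]
force: [0.1, 0.8, 1.6]
finger_gap: 0.0427
```

Request:
step_arm:
  plan: "0 0 0 0;0 0 0 0;0 0 0 0;0 0 0 0"
  gripper: 0

```text
time: 3.18
position: [0.479, -0.0091, 0.0749]
ee_rot: [2.417, 2.006, 0.003]
force: [-1.4, -0.7, 7.1]
finger_gap: 0.0107
```

```bash
python3 - <<'E'
from h import *
o=st();print(o['torque'])
E
```

```text
t 3.17 p [ 0.479  -0.0091  0.0749] F [-1.4 -0.7  7.1] gap 0.0107
[[0.184, 0.983, 0.002], [0.983, -0.184, 0.001], [0.001, 0.002, -1.0]] q [-0.51  0.32  0.52  2.11 -0.23  0.76  1.54]
[-0.01150535  0.25980072  0.05709391]
```

Request:
step_arm:
  plan: "0 0 -0.002 8;0 0 -0.002 16;0 0 -0.002 24;0 0 -0.002 32;0 0 -0.002 40"

```text
time: 3.8
position: [0.4792, -0.0087, 0.0751]
ee_rot: [2.958, 1.053, 0.004]
force: [5.7, 0.1, -13.9]
finger_gap: 0.011
```

Request:
step_arm:
  plan: "0 0 0 8;0 0 0 16;0 0 0 24;0 0 0 32;0 0 0 40"

```text
time: 4.42
position: [0.4796, -0.0086, 0.0751]
ee_rot: [3.141, -0.022, 0.007]
force: [6.7, 0.7, -16.6]
finger_gap: 0.0108
```

Request:
step_arm:
  plan: "0 0 0 0.5;0 0 0 0.5"

```text
time: 4.68
position: [0.4796, -0.0085, 0.0751]
ee_rot: [3.14, -0.028, 0.006]
force: [6.4, -0.7, -14.7]
finger_gap: 0.0106
```

```bash
python3 - <<'E'
from h import *
o=st();print(o['torque']);plan(o['position'])
E
```

```text
t 4.67 p [ 0.4796 -0.0085  0.0751] F [  6.4  -0.7 -14.7] gap 0.0106
[[1.0, -0.018, 0.004], [-0.018, -1.0, -0.001], [0.004, 0.001, -1.0]] q [-0.77  0.41  0.85  2.11 -0.43  0.8   0.33]
[-0.02238414 -1.37300368  0.0842342 ]
shift [0. 0. 0.] len 0.0 turn 0 xang -1.0 q7 0.33
```

Request:
step_arm:
  plan: "0 0 0 0;0 0 0 0;0 0 -0.03 0;0 0 -0.07 0;0 0 -0.1 0"
  gripper: 0.5

```text
time: 5.3
position: [0.4783, -0.0096, 0.1774]
ee_rot: [-3.141, 0.031, -0.002]
force: [0.6, 0.3, 0.1]
finger_gap: 0.0424
```

```bash
python3 - <<'E'
from h import *
plan([.5636,.0674,.20],89.4)
E
```

```text
shift [ 0.0838 -0.0787 -0.0224] len 0.117 turn 89.5 xang -1.1 q7 0.16
```

Request:
step_arm:
  plan: "0.02 -0.02 -0.02 10;0.04 -0.04 -0.02 20;0.06 -0.06 -0.02 30;0.08 -0.075 -0.02 40;0.084 -0.079 -0.022 49.5"

```text
time: 5.92
position: [0.5645, 0.0696, 0.1978]
ee_rot: [2.838, -1.347, 0.0]
force: [-0.2, -0.6, 0.3]
finger_gap: 0.0427
```

Request:
step_arm:
  plan: "0 0 0 10;0 0 0 20;0 0 0 30;0 0 0 40;0 0 0 40"

```text
time: 6.55
position: [0.5635, 0.0681, 0.1977]
ee_rot: [2.211, -2.231, 0.0]
force: [-1.0, -0.1, -0.0]
finger_gap: 0.0426
```

```bash
python3 - <<'E'
from h import *
st(); f=snap('wrist','w2.png'); 
plan([.5636,.0674,.069],89.4)
for P in [(.478,-.0101,.098),(.5636,.0674,.094)]: print(proj(f,P))
E
```

```text
t 6.55 p [0.5635 0.0681 0.1977] F [-1.  -0.1 -0. ] gap 0.0426
[[-0.009, -1.0, -0.0], [-1.0, 0.009, -0.001], [0.001, 0.0, -1.0]] q [-1.08  0.62  1.28  1.8  -0.63  1.22 -1.19]
shift [ 7.000e-04 -1.000e-04  1.288e-01] len 0.129 turn 0.2 xang -90.4 q7 -1.19
[442.47526227 358.62755265]
[327.35281382 236.5792915 ]
```

View pics/w2.png

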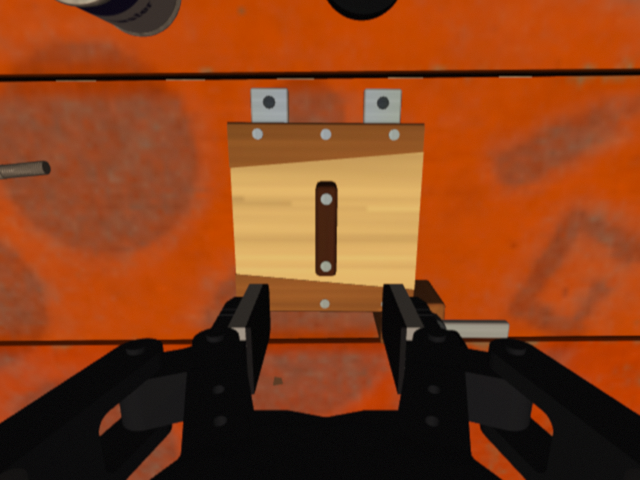

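Request:
step_arm:
  plan: "0 -0.002 0.06 0;0 -0.002 0.11 0;0 -0.002 0.127 0;0 -0.002 0.127 0;0 -0.002 0.127 0"

```text
time: 7.22
position: [0.5672, 0.0679, 0.0728]
ee_rot: [-2.208, 2.231, -0.003]
force: [-0.3, 0.6, 1.1]
finger_gap: 0.0424
```

Request:
step_arm:
  plan: "0 0 0 0;0 0 0 0;0 0 0 0;0 0 0 0"
  gripper: 0

```text
time: 7.72
position: [0.5665, 0.0682, 0.0722]
ee_rot: [-2.208, 2.232, -0.001]
force: [-1.1, 0.5, 5.6]
finger_gap: 0.0129
```

```bash
python3 - <<'E'
from h import *
o=st();print(o['torque'])
E
```

```text
t 7.72 p [0.5665 0.0682 0.0722] F [-1.1  0.5  5.6] gap 0.0129
[[-0.011, -1.0, 0.002], [-1.0, 0.011, 0.001], [-0.001, -0.002, -1.0]] q [-0.97  0.74  1.11  1.9  -0.79  1.01 -1.09]
[ 0.06899192  0.25937821 -0.08736568]
```

Request:
step_arm:
  plan: "0.005 0 -0.001 0;0.01 0 -0.001 0;0.02 0 -0.001 0;0.03 0 -0.001 0;0.03 0 -0.001 0"

```text
time: 8.35
position: [0.5653, 0.0356, 0.0722]
ee_rot: [2.206, -2.236, 0.003]
force: [0.2, -1.7, 5.7]
finger_gap: 0.0127
```

```bash
python3 - <<'E'
from h import *
o=st();print(o['torque'])
E
```

```text
t 8.35 p [0.5653 0.0356 0.0722] F [ 0.2 -1.7  5.7] gap 0.0127
[[-0.013, -1.0, 0.001], [-1.0, 0.013, -0.002], [0.002, -0.001, -1.0]] q [-0.92  0.73  1.11  1.91 -0.78  1.01 -1.04]
[-0.22887714 -0.0333024   0.00791049]
```

Request:
step_arm:
  plan: "0.025 0 -0.001 0;0.05 0 -0.001 0;0.075 0 -0.001 0;0.095 0 -0.001 0;0.115 0 -0.001 0"

```text
time: 8.98
position: [0.5627, -0.0772, 0.0716]
ee_rot: [2.209, -2.232, -0.004]
force: [0.5, -0.8, -3.8]
finger_gap: 0.0123
```

```bash
python3 - <<'E'
from h import *
o=st();print(o['torque']);snap('top','t2.png');i=cv2.imread('pics/t2.png');cv2.imwrite('pics/t2b.png',cv2.resize(i[170:320,160:460],None,fx=2.6,fy=2.6,interpolation=cv2.INTER_CUBIC))
E
```

```text
t 8.97 p [ 0.5627 -0.0772  0.0716] F [ 0.5 -0.8 -3.8] gap 0.0123
[[-0.01, -1.0, -0.003], [-1.0, 0.01, 0.0], [-0.0, 0.003, -1.0]] q [-0.71  0.72  1.08  1.91 -0.76  1.   -0.85]
[ 0.02760241 -0.05179011 -0.07161417]
```

View pics/t2b.png

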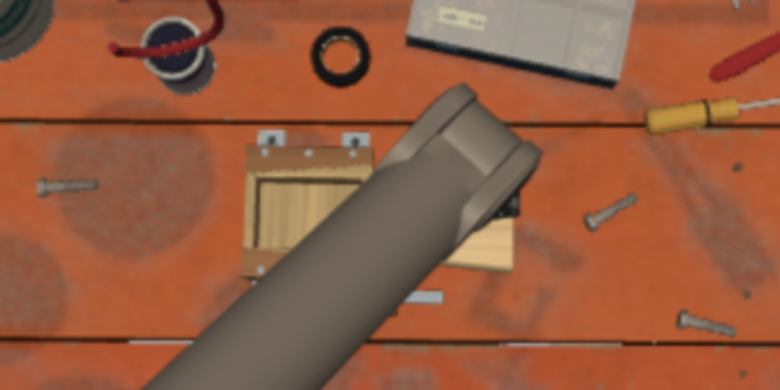

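Request:
step_arm:
  plan: "0.03 0 -0.002 0;0.055 -0.012 -0.002 0;0.055 -0.012 0.02 0;0.055 -0.012 0.04 0;0.055 -0.012 0.049 0"

```text
time: 9.65
position: [0.5737, -0.1298, 0.0209]
ee_rot: [2.21, -2.23, -0.007]
force: [-0.2, -0.4, -2.6]
finger_gap: 0.013
```

Request:
step_arm:
  plan: "0 0 0.002 0;0 0 0.004 0;0 0 0.005 0;0 0 0.005 0"

```text
time: 10.15
position: [0.5758, -0.132, 0.0191]
ee_rot: [-2.21, 2.232, -0.001]
force: [0.4, -0.4, -3.1]
finger_gap: 0.0131
```

Request:
step_arm:
  plan: "0 0 0.002 0;0 0 0.002 0;0 0 0.002 0"

```text
time: 10.52
position: [0.576, -0.1322, 0.0182]
ee_rot: [-2.209, 2.232, -0.0]
force: [-2.3, 2.5, 5.6]
finger_gap: 0.0126
```

Request:
step_arm:
  plan: "0 0 0 0;0 0 0 0;0 0 -0.04 0;0 0 -0.1 0;0 0 -0.16 0"
  gripper: 0.5

```text
time: 11.15
position: [0.5753, -0.132, 0.1783]
ee_rot: [2.209, -2.233, -0.0]
force: [1.0, 0.5, -0.3]
finger_gap: 0.0424
```

```bash
python3 - <<'E'
from h import *
plan([.5545,-.2546,.18])
E
```

```text
shift [ 0.1228  0.0195 -0.0017] len 0.124 turn 0 xang -90.6 q7 -0.87
```

```bash
python3 - <<'E'
from h import *
plan([.56,-.229,.18],29.3)
E
```

```text
shift [ 0.0971  0.0143 -0.0017] len 0.098 turn 60.1 xang -90.6 q7 -0.87
```

Request:
step_arm:
  plan: "0.03 0 0 10;0.06 0 0 20;0.09 0.01 0 30;0.097 0.014 0 40;0.097 0.014 0 50"
  gripper: 0.5

```text
time: 11.78
position: [0.5597, -0.2302, 0.1769]
ee_rot: [-1.047, 2.962, -0.001]
force: [0.1, 0.7, -0.1]
finger_gap: 0.0424
```

Request:
step_arm:
  plan: "0 0 0 10;0 0 0 10;0 0 0 10"

```text
time: 12.15
position: [0.5605, -0.2288, 0.1767]
ee_rot: [-0.801, 3.038, 0.0]
force: [-0.6, -0.2, -0.3]
finger_gap: 0.0426
```

```bash
python3 - <<'E'
from h import *
st(); f=snap('wrist','w3.png'); 
for P in [(.5745,-.2546,.0095),(.4525,-.3527,.0095)]: print(proj(f,P))
E
```

```text
t 12.15 p [ 0.5605 -0.2288  0.1767] F [-0.6 -0.2 -0.3] gap 0.0426
[[-0.87, -0.493, 0.0], [-0.493, 0.87, 0.0], [-0.0, 0.0, -1.0]] q [-0.53  0.82  1.37  1.73 -0.83  1.32 -1.6 ]
[327.81096477 177.22631401]
[533.50543168 143.39936237]
```

View pics/w3.png

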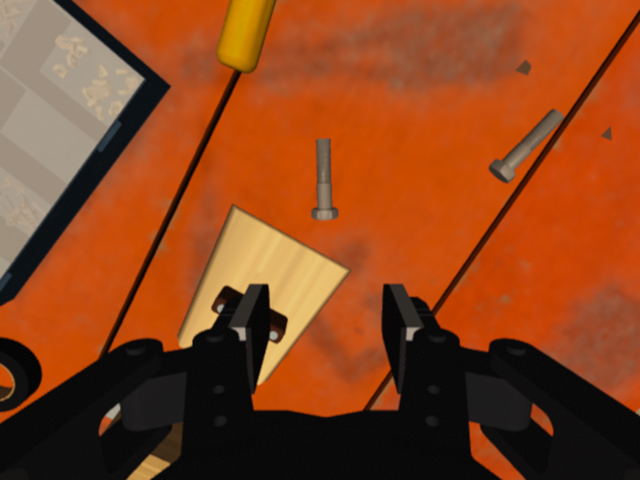

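```bash
python3 - <<'E'
from h import *
f=grab_frame('wrist')
P=ray(f,324,179.5,.0095); print(P); P[2]=.1; plan(P)
H=ray(f,504,171,.0095);T=ray(f,557,115,.0095);print('b3',(H+T)/2,np.linalg.norm(H-T))
E
```

```text
[ 0.57623653 -0.25155662  0.0095    ]
shift [-0.0024 -0.0276  0.0769] len 0.082 turn 0 xang -150.5 q7 -1.6
b3 [ 0.45472249 -0.35123304  0.0095    ] 0.05352537564527486
```

Request:
step_arm:
  plan: "-0.002 -0.026 0.06 0;-0.002 -0.026 0.12 0;-0.002 -0.026 0.155 0;-0.002 -0.026 0.171 0;-0.002 -0.026 0.171 0"

```text
time: 12.88
position: [0.575, -0.2504, 0.0057]
ee_rot: [0.798, -3.038, -0.001]
force: [0.6, 0.2, -0.2]
finger_gap: 0.0428
```

Request:
step_arm:
  plan: "0 0 0 0;0 0 0 0;0 0 0 0;0 0 0 0"
  gripper: 0

```text
time: 13.38
position: [0.5761, -0.2513, 0.0079]
ee_rot: [-0.797, 3.036, -0.003]
force: [-0.8, 0.9, 7.0]
finger_gap: 0.0142
```

Request:
step_arm:
  plan: "0 0 -0.05 0;0 0 -0.1 0;0 0 -0.14 0;0 0 -0.14 0"

```text
time: 13.88
position: [0.5765, -0.2521, 0.1498]
ee_rot: [-0.796, 3.034, -0.007]
force: [0.2, 0.2, -1.3]
finger_gap: 0.0141
```

```bash
python3 - <<'E'
from h import *
o=st(); f=snap('wrist','w4.png'); 
plan([.5636,.0394,.15],-90.6)
E
```

```text
t 13.88 p [ 0.5765 -0.2521  0.1498] F [ 0.2  0.2 -1.3] gap 0.0141
[[-0.871, -0.491, 0.006], [-0.491, 0.871, -0.003], [-0.004, -0.006, -1.0]] q [-0.45  0.86  1.31  1.7  -0.87  1.28 -1.58]
shift [-0.1321  0.2587 -0.0029] len 0.291 turn -60.0 xang -150.6 q7 -1.58
```

View pics/w4.png

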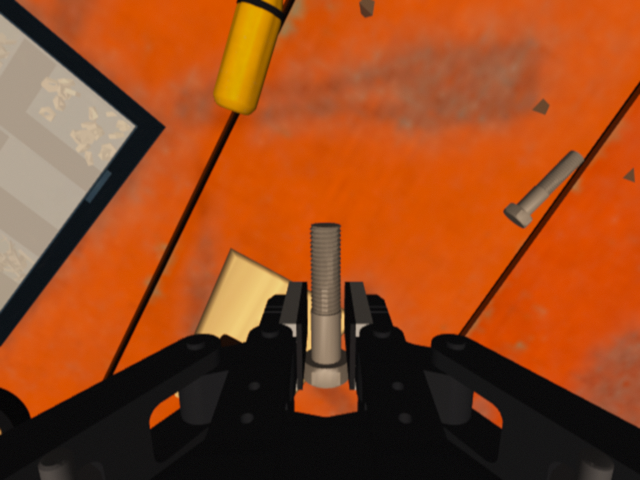

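Request:
step_arm:
  plan: "-0.026 0.052 0 -10;-0.052 0.104 0 -20;-0.078 0.155 0 -30;-0.105 0.207 0 -40;-0.132 0.259 0 -50"

```text
time: 14.55
position: [0.5616, 0.0424, 0.1444]
ee_rot: [2.013, -2.41, -0.002]
force: [1.1, -0.1, -1.2]
finger_gap: 0.0142
```

Request:
step_arm:
  plan: "0 0 0 -10;0 0 0 -10;0 0 0 -10"

```text
time: 14.92
position: [0.5622, 0.0389, 0.1453]
ee_rot: [2.204, -2.237, -0.001]
force: [0.5, 1.0, -0.7]
finger_gap: 0.0142
```

```bash
python3 - <<'E'
from h import *
o=st(); f=snap('wrist','w5.png'); 
plan([.5636,.0394,.10],-90.6)
E
```

```text
t 14.93 p [0.5622 0.0389 0.1453] F [ 0.5  1.  -0.7] gap 0.0142
[[-0.015, -1.0, -0.001], [-1.0, 0.015, -0.0], [0.0, 0.001, -1.0]] q [-1.    0.67  1.23  1.86 -0.7   1.13 -1.1 ]
shift [-0.0008 -0.0012  0.0454] len 0.045 turn -0.2 xang -90.8 q7 -1.1
```

View pics/w5.png

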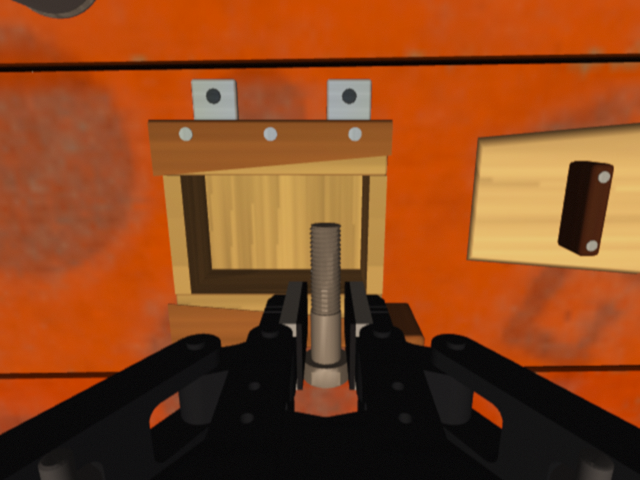

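```bash
python3 - <<'E'
from h import *
f=grab_frame('wrist')
for z in (.148,.155):
  a=ray(f,325,225,z);b=ray(f,326,386,z-.005);print(a,b,(a+b)/2,np.linalg.norm(a-b))
for u,v,z in [(148,122,.067),(392,122,.067),(204,176,.054),(369,176,.054),(176,292,.054)]: print(ray(f,u,v,z))
E
```

```text
[0.59549754 0.0389704  0.148     ] [0.52576594 0.03967021 0.143     ] [0.56063174 0.03932031 0.1455    ] 0.06991413451190653
[0.59717293 0.03894097 0.155     ] [0.53076302 0.03960788 0.15      ] [0.56396798 0.03927443 0.1525    ] 0.06660120815768789
[0.63349541 0.1318868  0.067     ]
[0.6314871  0.00301961 0.067     ]
[0.60325346 0.10892364 0.054     ]
[0.60175394 0.01342824 0.054     ]
[0.53140969 0.13322434 0.054     ]
```

Request:
step_arm:
  plan: "0 -0.001 0.05 0;0 -0.001 0.09 0;0 -0.001 0.115 0;0 -0.001 0.125 0;0 -0.001 0.13 0"

```text
time: 15.65
position: [0.5641, 0.0392, 0.0158]
ee_rot: [2.208, -2.235, 0.001]
force: [0.4, 0.6, -0.8]
finger_gap: 0.0144
```

Request:
step_arm:
  plan: "0 0 0 0;0 0 0 0"

```text
time: 15.9
position: [0.5645, 0.0399, 0.0167]
ee_rot: [-2.209, 2.232, -0.001]
force: [0.2, 0.0, -0.8]
finger_gap: 0.0142
```

Request:
step_arm:
  plan: "0 0 0.002 0;0 0 0.002 0"

```text
time: 16.15
position: [0.5641, 0.0401, 0.014]
ee_rot: [-2.209, 2.232, -0.0]
force: [0.2, -0.0, -0.5]
finger_gap: 0.0143
```

Request:
step_arm:
  plan: "0 0 0 0;0 0 0 0;0 0 -0.03 0;0 0 -0.08 0;0 0 -0.14 0"
  gripper: 0.27

```text
time: 16.77
position: [0.5631, 0.04, 0.1547]
ee_rot: [2.209, -2.232, -0.002]
force: [0.5, 1.1, 0.5]
finger_gap: 0.0234
```

```bash
python3 - <<'E'
from h import *
o=st(); f=snap('wrist','w6.png'); 
E
```

```text
t 16.77 p [0.5631 0.04   0.1547] F [0.5 1.1 0.5] gap 0.0234
[[-0.011, -1.0, -0.002], [-1.0, 0.011, -0.0], [0.0, 0.002, -1.0]] q [-1.01  0.65  1.23  1.85 -0.68  1.15 -1.11]
```

View pics/w6.png

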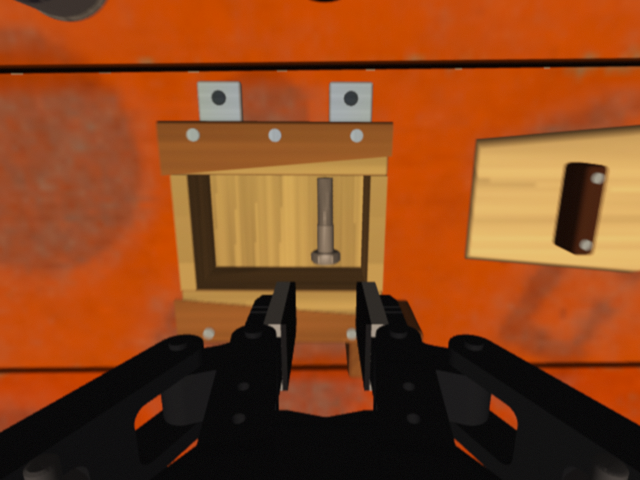

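```bash
python3 - <<'E'
from h import *
plan([.447,-.38,.18],-12.5)
E
```

```text
shift [ 0.4196  0.116  -0.0188] len 0.436 turn -78.2 xang -90.7 q7 -1.11
```

Request:
step_arm:
  plan: "0.06 0.01 -0.025 -10;0.12 0.03 -0.025 -20;0.18 0.05 -0.025 -30;0.24 0.07 -0.025 -40;0.3 0.085 -0.025 -50"
  gripper: 0.5

```text
time: 17.45
position: [0.476, -0.2563, 0.1791]
ee_rot: [-2.949, 1.081, -0.001]
force: [1.4, -0.6, -0.2]
finger_gap: 0.0427
```

```bash
python3 - <<'E'
from h import *
plan([.447,-.38,.18],-12.5)
E
```

```text
shift [ 0.0578  0.1131 -0.001 ] len 0.127 turn -27.8 xang -40.3 q7 0.1
```

Request:
step_arm:
  plan: "0.02 0.05 0 -10;0.045 0.09 0 -20;0.057 0.112 0 -27.8;0.057 0.112 0 -27.8"

```text
time: 17.95
position: [0.4455, -0.3795, 0.1792]
ee_rot: [3.12, -0.359, 0.0]
force: [0.6, 0.2, -0.2]
finger_gap: 0.0428
```

```bash
python3 - <<'E'
from h import *
st(); f=snap('wrist','w7.png'); 
for P in [(.4525,-.3527,.0095)]: print(proj(f,P))
E
```

```text
t 17.95 p [ 0.4455 -0.3795  0.1792] F [ 0.6  0.2 -0.2] gap 0.0428
[[0.974, -0.227, 0.0], [-0.227, -0.974, -0.001], [0.0, 0.001, -1.0]] q [-0.02  0.45  0.87  1.77 -0.39  1.09  0.75]
[325.16847052 179.43508856]
```

View pics/w7.png

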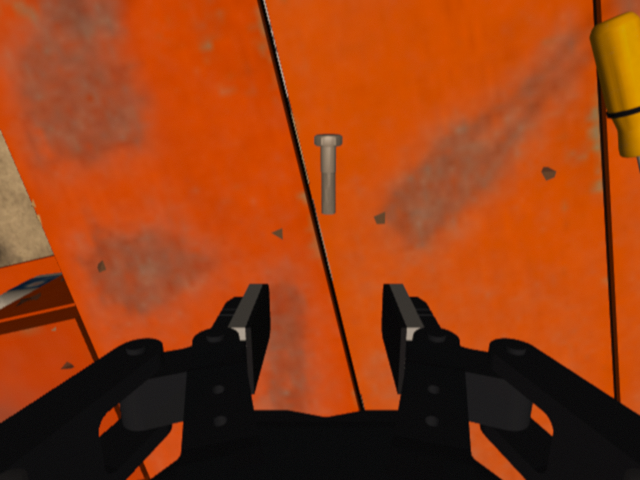

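```bash
python3 - <<'E'
from h import *
f=grab_frame('wrist')
P=ray(f,328.5,174,.0095); print(P); P[2]=.1; plan(P)
E
```

```text
[ 0.456965  -0.3468301  0.0095   ]
shift [ 0.0028 -0.0307  0.0786] len 0.084 turn 0 xang -12.9 q7 0.75
```

Request:
step_arm:
  plan: "0.002 -0.028 0.06 0;0.002 -0.028 0.12 0;0.002 -0.028 0.155 0;0.002 -0.028 0.172 0;0.002 -0.028 0.172 0"

```text
time: 18.68
position: [0.4557, -0.349, 0.0064]
ee_rot: [-3.121, 0.349, 0.002]
force: [0.2, -0.3, 0.8]
finger_gap: 0.0425
```

Request:
step_arm:
  plan: "0 0 0 0;0 0 0 0;0 0 0 0;0 0 0 0"
  gripper: 0

```text
time: 19.18
position: [0.4565, -0.3509, 0.0087]
ee_rot: [3.121, -0.351, 0.005]
force: [-0.4, 0.7, 6.8]
finger_gap: 0.0136
```

Request:
step_arm:
  plan: "0 0 -0.05 0;0 0 -0.1 0;0 0 -0.14 0;0 0 -0.14 0"

```text
time: 19.68
position: [0.4573, -0.3521, 0.1507]
ee_rot: [3.119, -0.35, 0.012]
force: [0.9, 0.2, -0.6]
finger_gap: 0.0135
```

```bash
python3 - <<'E'
from h import *
o=st(); f=snap('wrist','w8.png'); 
plan([.5636,.0954,.15],-90.6)
E
```

```text
t 19.68 p [ 0.4573 -0.3521  0.1507] F [ 0.9  0.2 -0.6] gap 0.0135
[[0.975, -0.222, 0.007], [-0.222, -0.975, -0.004], [0.008, 0.002, -1.0]] q [-0.07  0.47  0.85  1.83 -0.41  1.02  0.73]
shift [ 0.0059 -0.4588 -0.0016] len 0.459 turn 77.8 xang -12.8 q7 0.73
```

View pics/w8.png

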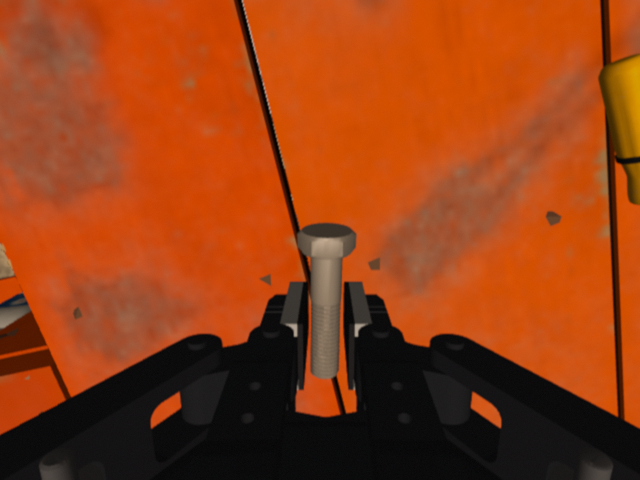

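Request:
step_arm:
  plan: "0.001 -0.055 -0.005 10;0.002 -0.11 -0.005 20;0.003 -0.165 -0.005 30;0.004 -0.22 -0.005 40;0.005 -0.28 -0.005 50"

```text
time: 20.35
position: [0.5216, -0.0764, 0.1507]
ee_rot: [2.676, -1.645, -0.002]
force: [1.0, -1.1, -1.0]
finger_gap: 0.0133
```

```bash
python3 - <<'E'
from h import *
plan([.5636,.0954,.15],-90.6)
E
```

```text
shift [-0.1343 -0.115   0.0007] len 0.177 turn 27.4 xang -63.2 q7 -0.55
```

Request:
step_arm:
  plan: "-0.04 -0.035 0 10;-0.08 -0.07 0 20;-0.12 -0.1 0 27.4;-0.134 -0.115 0 27.4;-0.134 -0.115 0 27.4"

```text
time: 20.98
position: [0.563, 0.0945, 0.1507]
ee_rot: [2.22, -2.22, -0.0]
force: [0.5, -0.0, -0.1]
finger_gap: 0.0138
```

```bash
python3 - <<'E'
from h import *
o=st(); f=snap('wrist','w9.png'); 
plan([.5636,.0954,.014],-90.6)
E
```

```text
t 20.98 p [0.563  0.0945 0.1507] F [ 0.5 -0.  -0.1] gap 0.0138
[[0.0, -1.0, -0.001], [-1.0, -0.0, -0.001], [0.001, 0.001, -1.0]] q [-1.08  0.66  1.21  1.84 -0.68  1.14 -1.2 ]
shift [-0.0033 -0.001   0.1372] len 0.137 turn 0.4 xang -90.2 q7 -1.2
```

View pics/w9.png

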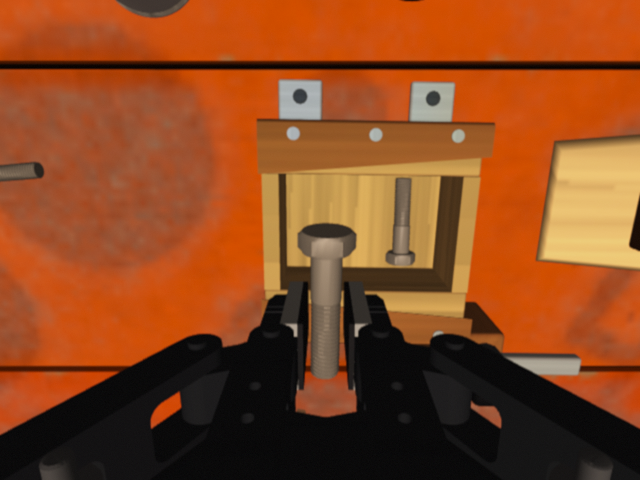

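Request:
step_arm:
  plan: "-0.001 0 0.05 0.4;-0.001 0 0.09 0.4;-0.001 0 0.115 0.4;-0.001 0 0.13 0.4;-0.001 0 0.136 0.4"

```text
time: 21.65
position: [0.5632, 0.093, 0.0157]
ee_rot: [2.207, -2.235, 0.0]
force: [0.1, -0.5, -0.4]
finger_gap: 0.0136
```

Request:
step_arm:
  plan: "0 0 0.001 0;0 0 0.002 0"

```text
time: 21.9
position: [0.5641, 0.0945, 0.0147]
ee_rot: [-2.209, 2.232, -0.002]
force: [-2.1, -0.6, 5.7]
finger_gap: 0.0137
```

Touching the floor: release and rise, then go to the left bolt.

Request:
step_arm:
  plan: "0 0 0 0;0 0 0 0;0 0 -0.03 0;0 0 -0.08 0;0 0 -0.14 0"
  gripper: 0.27

```text
time: 22.52
position: [0.5626, 0.095, 0.1547]
ee_rot: [2.209, -2.232, -0.002]
force: [1.3, -0.2, -1.2]
finger_gap: 0.0232
```

```bash
python3 - <<'E'
from h import *
o=st(); f=snap('wrist','w10.png'); 
plan([.597,.296,.18],3.5)
E
```

```text
t 22.52 p [0.5626 0.095  0.1547] F [ 1.3 -0.2 -1.2] gap 0.0232
[[-0.01, -1.0, -0.002], [-1.0, 0.01, -0.0], [0.0, 0.002, -1.0]] q [-1.09  0.65  1.21  1.84 -0.67  1.15 -1.22]
shift [-0.2026 -0.0272 -0.0166] len 0.205 turn 85.9 xang -90.6 q7 -1.22
```

View pics/w10.png

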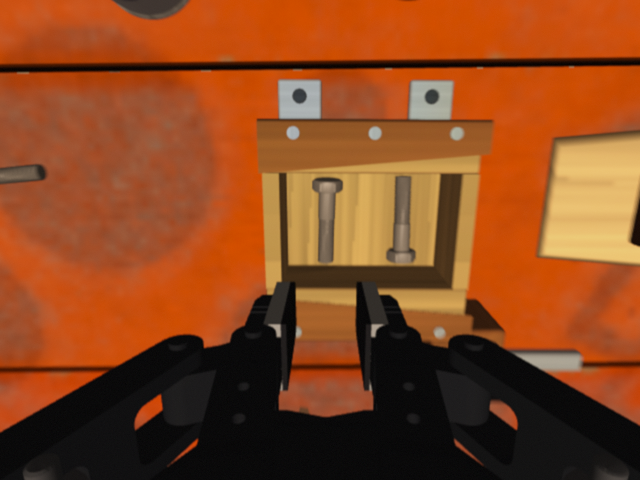

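Request:
step_arm:
  plan: "-0.04 -0.01 -0.025 -10;-0.08 -0.02 -0.025 -20;-0.12 -0.03 -0.025 -30;-0.16 -0.034 -0.025 -40;-0.202 -0.034 -0.025 -50"
  gripper: 0.5

```text
time: 23.2
position: [0.5996, 0.2974, 0.1789]
ee_rot: [-2.949, 1.082, -0.0]
force: [-0.2, -0.1, 0.0]
finger_gap: 0.043
```

Request:
step_arm:
  plan: "0 0 0 -10;0 0 0 -20;0 0 0 -30;0 0 0 -40;0 0 0 -44"

```text
time: 23.82
position: [0.5993, 0.2963, 0.1789]
ee_rot: [-3.139, -0.098, 0.0]
force: [-0.0, 0.9, 0.0]
finger_gap: 0.0429
```

```bash
python3 - <<'E'
from h import *
st(); f=snap('wrist','w11.png'); 
for P in [(.5968,.3259,.0095)]: print(proj(f,P))
E
```

```text
t 23.82 p [0.5993 0.2963 0.1789] F [-0.   0.9  0. ] gap 0.0429
[[0.998, 0.062, -0.0], [0.062, -0.998, 0.001], [-0.0, -0.001, -1.0]] q [-1.04  0.59  0.77  1.56 -0.44  1.17 -0.12]
[323.27222332 176.79827095]
```

View pics/w11.png

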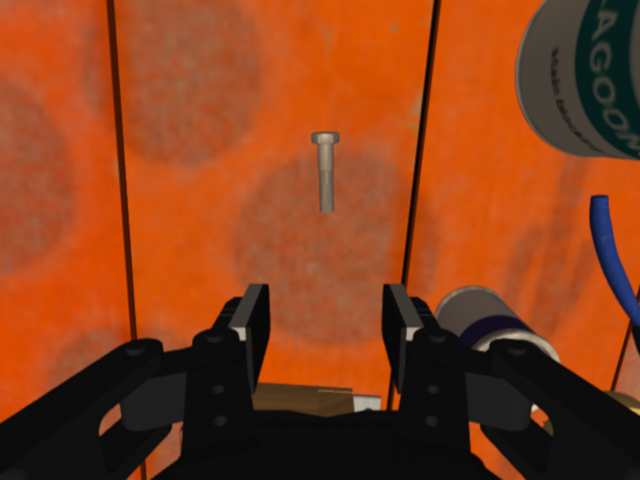

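```bash
python3 - <<'E'
from h import *
f=grab_frame('wrist')
P=ray(f,326,172,.0095); print(P); P[2]=.1; plan(P)
t=grab_frame('top'); print(ray(t,228,187,.085))
E
```

```text
[0.5986712  0.32967854 0.0095    ]
shift [ 0.0013 -0.0334  0.079 ] len 0.086 turn 0 xang 3.4 q7 -0.12
[0.73188411 0.20118135 0.085     ]
```

Request:
step_arm:
  plan: "0.001 -0.031 0.06 -1;0.001 -0.031 0.12 -1;0.001 -0.031 0.155 -1;0.001 -0.031 0.172 -1;0.001 -0.031 0.172 -1"

```text
time: 24.6
position: [0.5985, 0.327, 0.0064]
ee_rot: [3.139, 0.12, -0.001]
force: [0.5, -0.6, 0.3]
finger_gap: 0.0426
```

Request:
step_arm:
  plan: "0 0 0 0;0 0 0 0;0 0 0 0;0 0 0 0"
  gripper: 0

```text
time: 25.1
position: [0.6007, 0.3277, 0.0098]
ee_rot: [-3.137, -0.12, -0.007]
force: [-0.7, -0.4, 5.3]
finger_gap: 0.012
```

Request:
step_arm:
  plan: "0 0 -0.05 0;0 0 -0.1 0;0 0 -0.14 0;0 0 -0.14 0"

```text
time: 25.6
position: [0.6018, 0.328, 0.1525]
ee_rot: [-3.134, -0.12, -0.014]
force: [0.7, 0.5, -0.9]
finger_gap: 0.0005
```

```bash
python3 - <<'E'
from h import *
o=st(); f=snap('wrist','w12.png'); 
plan([.5638,.0674,.15],-90.6)
E
```

```text
t 25.6 p [0.6018 0.328  0.1525] F [ 0.7  0.5 -0.9] gap 0.0005
[[0.997, 0.076, 0.008], [0.076, -0.997, 0.005], [0.009, -0.005, -1.0]] q [-1.05  0.63  0.75  1.55 -0.46  1.13 -0.13]
shift [-0.0561  0.2568 -0.0011] len 0.263 turn -85.0 xang 4.4 q7 -0.13
```

View pics/w12.png

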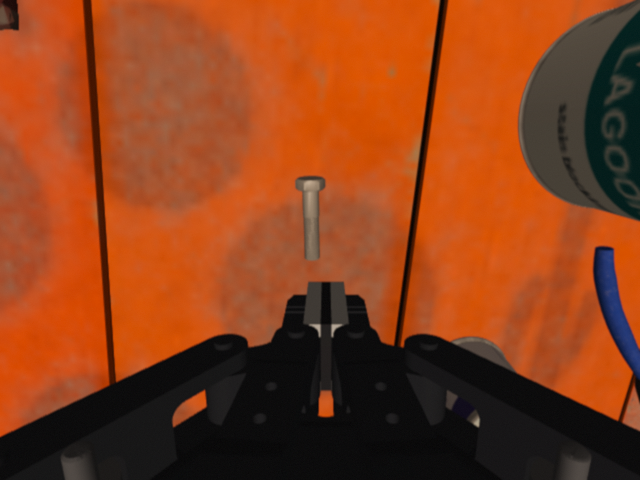

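```bash
python3 - <<'E'
from h import *
f=grab_frame('wrist')
H=ray(f,310.5,178,.0095);T=ray(f,312.5,260,.0095);P=(H+T)/2; print(P,np.linalg.norm(H-T),np.degrees(np.arctan2(*(T-H)[[1,0]]))); P[2]=.0; plan(P)
t=snap('top','t3.png');
E
```

```text
[0.59145469 0.32938453 0.0095    ] 0.06049121238941001 -84.8106728293591
shift [-0.0073 -0.0023  0.1479] len 0.148 turn 0 xang 4.4 q7 -0.13
```

Request:
step_arm:
  plan: "-0.007 0 0 -1;-0.007 0 0.04 -1;-0.007 0 0.09 -1;-0.007 0 0.13 -1;-0.007 0 0.14 -1"
  gripper: 0.32

```text
time: 26.38
position: [0.5885, 0.3257, 0.003]
ee_rot: [3.135, 0.149, -0.01]
force: [0.1, 0.5, 0.3]
finger_gap: 0.0273
```

Request:
step_arm:
  plan: "0 0 0.003 0;0 0 0.005 0;0 0 0.005 0"

```text
time: 26.75
position: [0.5925, 0.3272, 0.0032]
ee_rot: [-3.137, -0.148, -0.003]
force: [0.5, -1.1, 0.6]
finger_gap: 0.0273
```

```bash
python3 - <<'E'
from h import *
st(); f=snap('wrist','w13.png')
E
```

```text
t 26.75 p [0.5925 0.3272 0.0032] F [ 0.5 -1.1  0.6] gap 0.0273
[[0.996, 0.094, 0.002], [0.094, -0.996, 0.001], [0.002, -0.001, -1.0]] q [-1.    0.78  0.64  1.66 -0.57  0.89 -0.03]
```

View pics/w13.png

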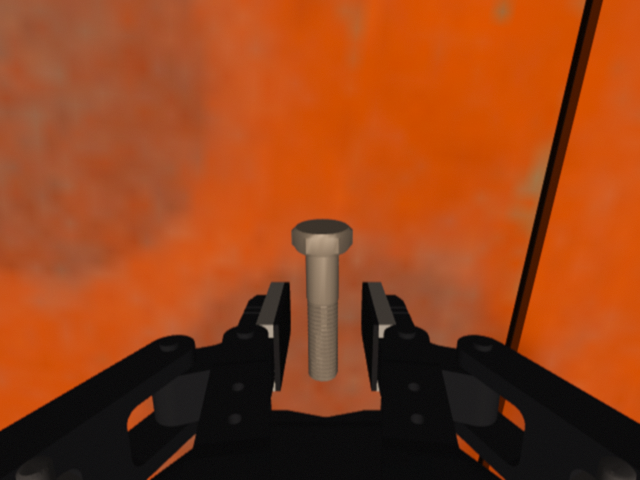

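Request:
step_arm:
  plan: "0 0 0 0;0 0 0 0;0 0 0 0;0 0 0 0"
  gripper: 0

```text
time: 27.3
position: [0.5923, 0.3271, 0.0031]
ee_rot: [-3.137, -0.148, -0.002]
force: [-1.1, -0.3, 6.7]
finger_gap: 0.0141
```

Request:
step_arm:
  plan: "0 0 -0.01 0;0 0 -0.03 0;0 0 -0.03 0"

```text
time: 27.68
position: [0.5934, 0.3273, 0.0344]
ee_rot: [-3.136, -0.148, -0.007]
force: [0.4, 0.7, -0.1]
finger_gap: 0.0142
```

Request:
step_arm:
  plan: "0 0 -0.06 10;0 0 -0.12 20;0 0 -0.12 30;0 0 -0.12 40;0 0 -0.12 50"

```text
time: 28.3
position: [0.5913, 0.3269, 0.1518]
ee_rot: [-2.903, 1.2, 0.001]
force: [0.7, -1.0, -1.3]
finger_gap: 0.0147
```

```bash
python3 - <<'E'
from h import *
st();plan([.5636,.0672,.15],-90.6)
E
```

```text
t 28.3 p [0.5913 0.3269 0.1518] F [ 0.7 -1.  -1.3] gap 0.0147
[[0.708, -0.706, -0.0], [-0.706, -0.708, 0.0], [-0.0, -0.0, -1.0]] q [-1.18  0.71  0.96  1.57 -0.62  1.19 -0.87]
shift [0.1637 0.2035 0.0017] len 0.261 turn 45.7 xang -44.9 q7 -0.87
```

Request:
step_arm:
  plan: "0.033 0.04 0 10;0.066 0.08 0 20;0.099 0.12 0 30;0.132 0.165 0 40;0.164 0.2035 0 45.7"

```text
time: 28.92
position: [0.5647, 0.0648, 0.1517]
ee_rot: [2.211, -2.232, -0.0]
force: [0.5, 0.1, -0.2]
finger_gap: 0.0145
```

Request:
step_arm:
  plan: "0 0 0 0;0 0 0 0"

```text
time: 29.18
position: [0.5656, 0.0674, 0.1517]
ee_rot: [-2.216, 2.226, 0.001]
force: [0.5, 1.1, -0.8]
finger_gap: 0.0143
```

```bash
python3 - <<'E'
from h import *
o=st(); f=snap('wrist','w14.png'); 
plan([.5636,.0672,.012],-90.6)
E
```

```text
t 29.18 p [0.5656 0.0674 0.1517] F [ 0.5  1.1 -0.8] gap 0.0143
[[-0.005, -1.0, -0.0], [-1.0, 0.005, 0.001], [-0.001, 0.0, -1.0]] q [-1.04  0.65  1.21  1.84 -0.68  1.14 -1.16]
shift [0.0011 0.0021 0.1396] len 0.14 turn 0.4 xang -90.2 q7 -1.16
```

View pics/w14.png

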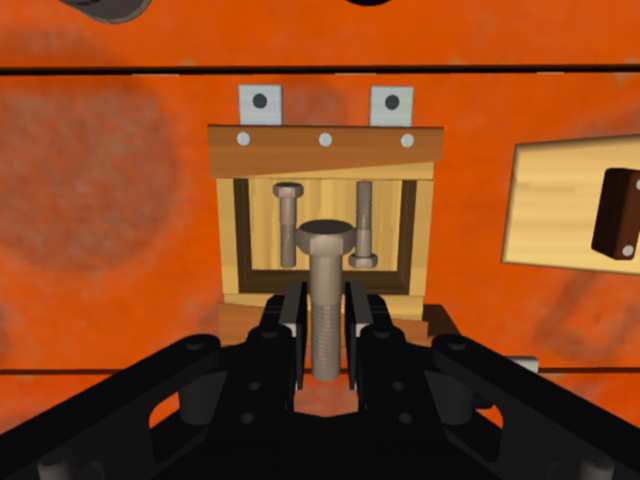

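Request:
step_arm:
  plan: "0.0005 0.003 0.05 0.4;0.0005 0.003 0.09 0.4;0.0005 0.003 0.115 0.4;0.0005 0.003 0.13 0.4;0.0005 0.003 0.136 0.4"

```text
time: 29.85
position: [0.5626, 0.0672, 0.0152]
ee_rot: [2.21, -2.233, -0.001]
force: [-1.0, 0.4, -0.4]
finger_gap: 0.0143
```

Request:
step_arm:
  plan: "0 0 0.001 0;0 0 0.002 0"

```text
time: 30.1
position: [0.5633, 0.0663, 0.0146]
ee_rot: [-2.207, 2.234, -0.001]
force: [0.2, -0.0, -1.1]
finger_gap: 0.0144
```

Request:
step_arm:
  plan: "0 0 0.003 0;0 0 0.003 0"

```text
time: 30.35
position: [0.5635, 0.0671, 0.0114]
ee_rot: [-2.207, 2.233, -0.0]
force: [0.5, 1.8, 2.6]
finger_gap: 0.0147
```

Request:
step_arm:
  plan: "0 0 0 0;0 0 0 0;0 0 -0.03 0;0 0 -0.08 0;0 0 -0.14 0"
  gripper: 0.22

```text
time: 30.98
position: [0.561, 0.0655, 0.151]
ee_rot: [2.205, -2.233, -0.002]
force: [1.8, 0.6, 0.7]
finger_gap: 0.0186
```

Request:
step_arm:
  plan: "0.06 0 -0.01 0;0.12 0 -0.01 0;0.16 0 -0.01 0;0.16 0 -0.01 0"
  gripper: 0.5

```text
time: 31.48
position: [0.5587, -0.0988, 0.161]
ee_rot: [2.198, -2.243, 0.002]
force: [-0.6, -0.3, -0.4]
finger_gap: 0.0426
```

```bash
python3 - <<'E'
from h import *
o=st(); f=snap('wrist','w15.png'); 
f=snap('top','t4.png');i=cv2.imread('pics/t4.png');cv2.imwrite('pics/t4b.png',cv2.resize(i[170:320,160:460],None,fx=2.6,fy=2.6,interpolation=cv2.INTER_CUBIC))
E
```

```text
t 31.48 p [ 0.5587 -0.0988  0.161 ] F [-0.6 -0.3 -0.4] gap 0.0426
[[-0.02, -1.0, -0.001], [-1.0, 0.02, -0.002], [0.002, 0.0, -1.0]] q [-0.74  0.61  1.19  1.84 -0.63  1.13 -0.92]
```

View pics/w15.png

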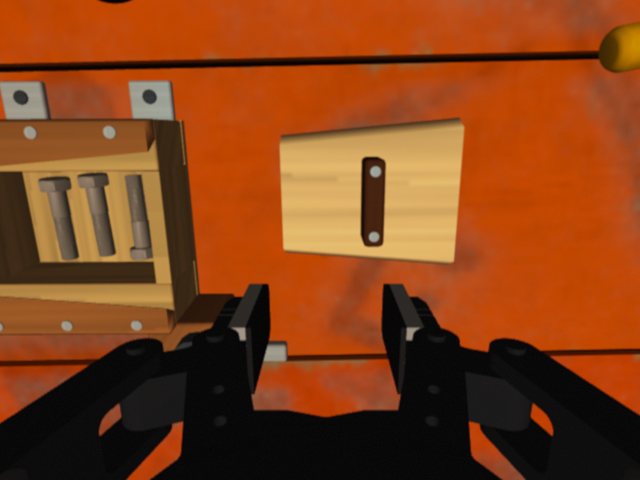

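View pics/t4b.png

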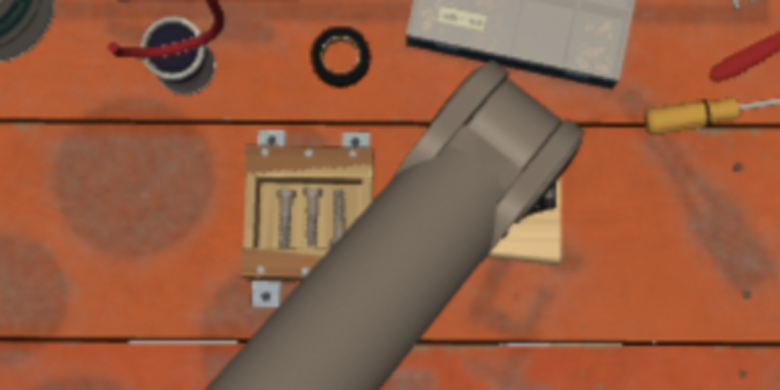

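```bash
python3 - <<'E'
from h import *
f=grab_frame('wrist');a=ray(f,373,158,.040);b=ray(f,373,245,.040);print(a,b,(a+b)/2)
for p in [(281,135),(284,250),(463,120),(455,262)]: print(ray(f,*p,.012))
plan([.576,-.1322,.10],-90.5);plan([.576,-.1322,.02],-90.5)
E
```

```text
[ 0.60739237 -0.12457552  0.04      ] [ 0.54908692 -0.12552586  0.04      ] [ 0.57823965 -0.12505069  0.04      ]
[ 0.62216834 -0.06302085  0.012     ]
[ 0.53785589 -0.06164102  0.012     ]
[ 0.63044851 -0.18990893  0.012     ]
[ 0.52642226 -0.19156696  0.012     ]
shift [ 0.0392 -0.0163  0.0601] len 0.074 turn -0.2 xang -90.7 q7 -0.92
shift [ 0.0392 -0.0164  0.1401] len 0.146 turn -0.2 xang -90.7 q7 -0.92
```

Request:
step_arm:
  plan: "0.039 -0.0165 0.05 -0.2;0.039 -0.0165 0.1 -0.2;0.039 -0.0165 0.1 -0.2"

```text
time: 32.0
position: [0.5738, -0.1303, 0.0571]
ee_rot: [2.211, -2.226, -0.012]
force: [-1.6, 0.4, 0.6]
finger_gap: 0.0428
```

```bash
python3 - <<'E'
from h import *
st();f=snap('wrist','w16.png')
plan([.576,-.1322,.02],-90.5)
E
```

```text
t 32.0 p [ 0.5738 -0.1303  0.0571] F [-1.6  0.4  0.6] gap 0.0428
[[-0.007, -1.0, -0.009], [-1.0, 0.007, 0.002], [-0.002, 0.009, -1.0]] q [-0.56  0.75  1.02  1.86 -0.76  0.99 -0.78]
shift [ 0.0009 -0.0003  0.0397] len 0.04 turn 0.1 xang -90.4 q7 -0.78
```

View pics/w16.png

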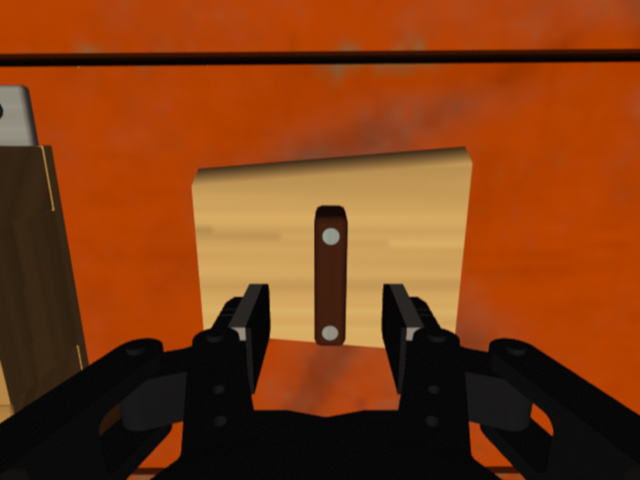

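Handle (315–346, 205–345) is centred between the fingers. Descend and grip.

Request:
step_arm:
  plan: "0.001 0 0.02 0;0.001 0 0.035 0;0.001 0 0.039 0;0.001 0 0.039 0"

```text
time: 32.55
position: [0.5766, -0.1339, 0.0218]
ee_rot: [-2.212, 2.231, 0.0]
force: [0.3, 0.1, 0.2]
finger_gap: 0.0429
```

Request:
step_arm:
  plan: "0 0 0 0;0 0 0 0;0 0 0 0;0 0 0 0"
  gripper: 0

```text
time: 33.05
position: [0.5771, -0.1341, 0.0225]
ee_rot: [-2.211, 2.23, -0.001]
force: [-0.8, 0.5, 5.8]
finger_gap: 0.013
```

Request:
step_arm:
  plan: "0 0 -0.02 0;0 0 -0.055 0;0 0 -0.055 0;0 0 -0.055 0"

```text
time: 33.55
position: [0.576, -0.1333, 0.0761]
ee_rot: [2.212, -2.231, -0.002]
force: [-0.0, -0.7, -3.8]
finger_gap: 0.0125
```

```bash
python3 - <<'E'
from h import *
st();f=snap('wrist','w17.png')
plan([.565,-.078,.075],-90.65)
E
```

```text
t 33.55 p [ 0.576  -0.1333  0.0761] F [-0.  -0.7 -3.8] gap 0.0125
[[-0.008, -1.0, -0.001], [-1.0, 0.008, 0.001], [-0.001, 0.001, -1.0]] q [-0.57  0.72  1.04  1.85 -0.74  1.02 -0.79]
shift [-0.0551  0.0111  0.0007] len 0.056 turn 0.2 xang -90.5 q7 -0.79
```

View pics/w17.png

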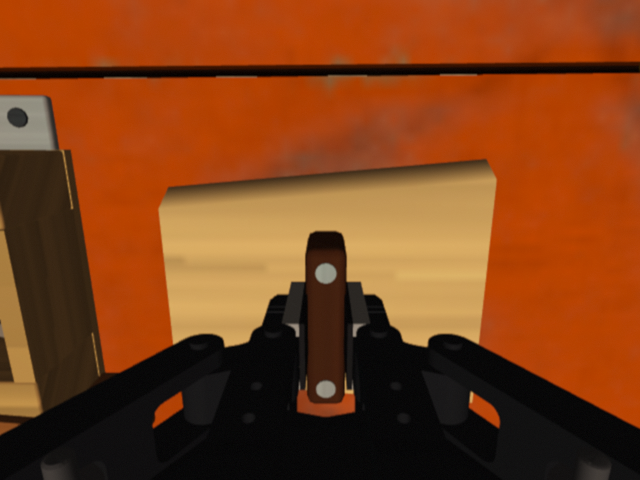

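Request:
step_arm:
  plan: "0 0.005 -0.003 0;-0.02 0.0105 -0.003 0;-0.04 0.0105 -0.003 0;-0.052 0.0105 -0.003 0;-0.052 0.0105 -0.003 0"

```text
time: 34.22
position: [0.5664, -0.0809, 0.0794]
ee_rot: [2.214, -2.229, -0.001]
force: [0.6, -0.5, -1.6]
finger_gap: 0.0126
```

```bash
python3 - <<'E'
from h import *
st();f=snap('wrist','w18.png');snap('side','s18.png')
i=cv2.imread('pics/s18.png');cv2.imwrite('pics/s18b.png',cv2.resize(i[210:320,250:400],None,fx=5,fy=5,interpolation=cv2.INTER_CUBIC))
E
```

```text
t 34.23 p [ 0.5664 -0.0809  0.0794] F [ 0.6 -0.5 -1.6] gap 0.0126
[[-0.007, -1.0, -0.001], [-1.0, 0.007, 0.0], [-0.0, 0.001, -1.0]] q [-0.69  0.7   1.07  1.89 -0.73  1.   -0.87]
```

View pics/w18.png

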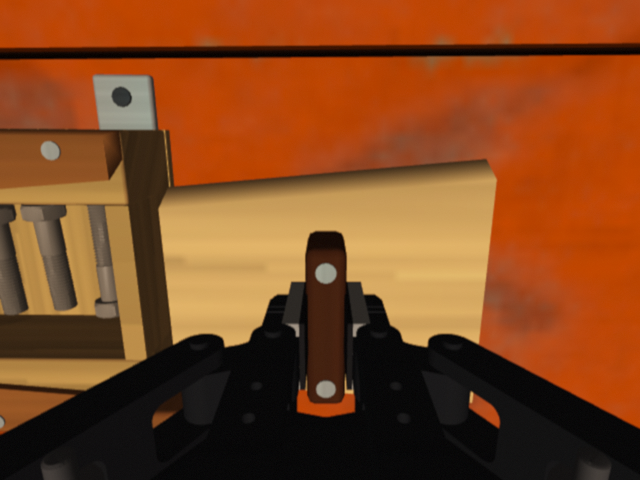

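View pics/s18b.png

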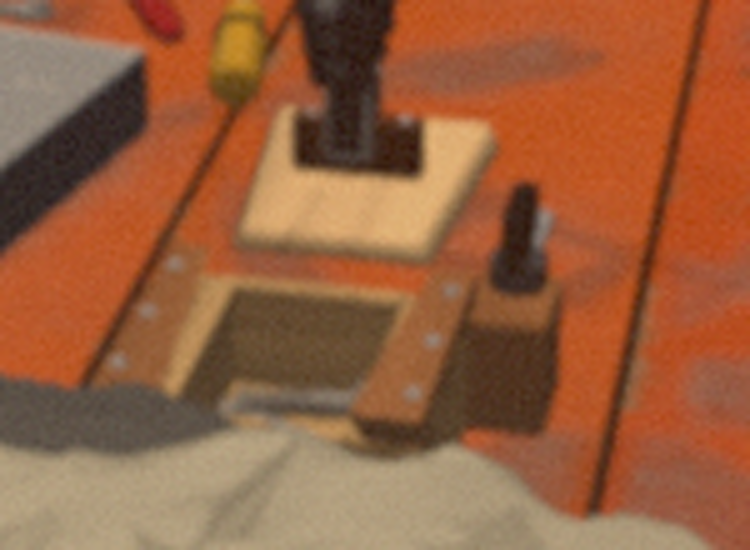

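Request:
step_arm:
  plan: "-0.012 0 0 0.2;-0.024 0 0 0.2;-0.036 0 0 0.2;-0.048 0 0 0.2;-0.048 0 0.001 0.2"

```text
time: 34.95
position: [0.5672, -0.032, 0.0786]
ee_rot: [-2.211, 2.232, 0.001]
force: [-0.6, 0.1, -2.5]
finger_gap: 0.013
```

```bash
python3 - <<'E'
from h import *
st();f=snap('wrist','w19.png')
E
```

```text
t 34.95 p [ 0.5672 -0.032   0.0786] F [-0.6  0.1 -2.5] gap 0.013
[[-0.009, -1.0, -0.0], [-1.0, 0.009, 0.001], [-0.001, 0.0, -1.0]] q [-0.78  0.7   1.08  1.9  -0.74  1.   -0.95]
```

View pics/w19.png

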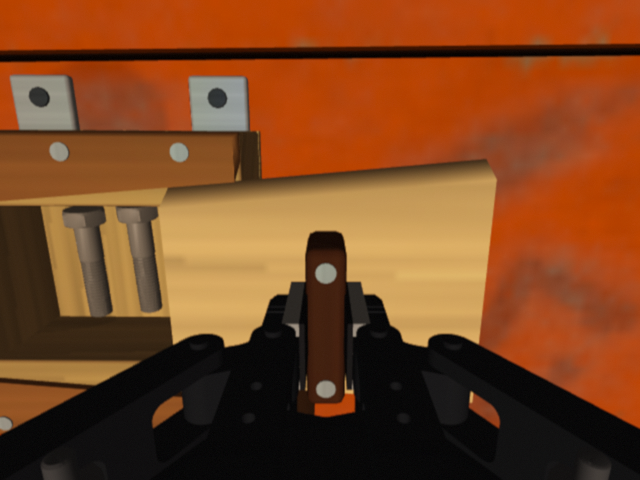

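Request:
step_arm:
  plan: "-0.005 0 0.001 0;-0.01 0 0.002 0;-0.01 0 0.002 0"

```text
time: 35.38
position: [0.5671, -0.0234, 0.0766]
ee_rot: [-2.208, 2.234, 0.001]
force: [0.2, -0.5, -2.8]
finger_gap: 0.0126
```

Request:
step_arm:
  plan: "-0.005 0 0.001 0;-0.01 0 0.001 0;-0.01 0 0.0015 0"

```text
time: 35.75
position: [0.5681, -0.0134, 0.0764]
ee_rot: [-2.207, 2.233, -0.001]
force: [-1.0, 1.9, 8.9]
finger_gap: 0.0125
```

Request:
step_arm:
  plan: "-0.015 0.0005 -0.0008 0;-0.03 0.0005 -0.0008 0;-0.045 0.0005 -0.0008 0;-0.055 0.0005 -0.0008 0;-0.06 0.0005 -0.0008 0"

```text
time: 36.38
position: [0.568, 0.0475, 0.0765]
ee_rot: [-2.209, 2.233, -0.001]
force: [-0.2, -1.6, 5.2]
finger_gap: 0.0125
```

```bash
python3 - <<'E'
from h import *
o=st();print(o['torque']);f=snap('wrist','w20.png')
E
```

```text
t 36.38 p [0.568  0.0475 0.0765] F [-0.2 -1.6  5.2] gap 0.0125
[[-0.01, -1.0, 0.001], [-1.0, 0.01, -0.0], [0.0, -0.001, -1.0]] q [-0.93  0.71  1.09  1.9  -0.76  1.01 -1.08]
[-0.34301354  0.00560072 -0.0468359 ]
```

View pics/w20.png

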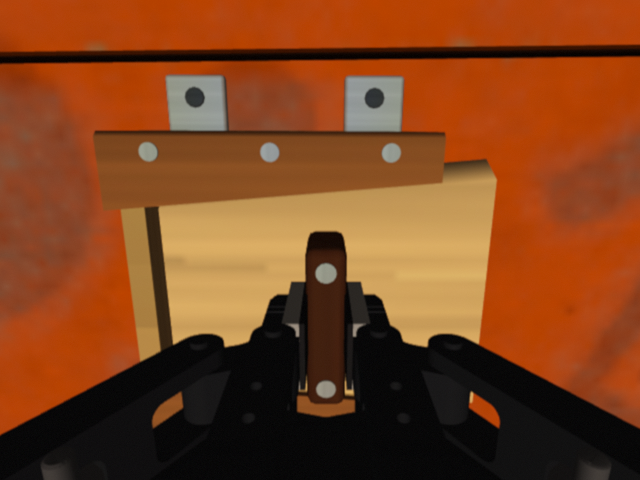

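Request:
step_arm:
  plan: "-0.006 0.0005 0 0;-0.012 0.0005 0 0;-0.016 0.0005 0 0;-0.016 0.0005 0 0"

```text
time: 36.92
position: [0.5676, 0.0633, 0.0765]
ee_rot: [-2.208, 2.233, -0.0]
force: [-0.2, -0.9, 5.5]
finger_gap: 0.0122
```

Request:
step_arm:
  plan: "-0.002 0 0 0;-0.004 0 0 0;-0.004 0 0 0"

```text
time: 37.3
position: [0.5675, 0.0667, 0.0765]
ee_rot: [-2.208, 2.234, -0.001]
force: [-0.5, -1.9, 4.5]
finger_gap: 0.0121
```

Request:
step_arm:
  plan: "-0.001 0 0 0;-0.002 0 0 0;-0.002 0 0 0"

```text
time: 37.67
position: [0.5674, 0.0681, 0.0765]
ee_rot: [-2.207, 2.235, -0.001]
force: [-0.1, -1.8, 5.5]
finger_gap: 0.0123
```

Request:
step_arm:
  plan: "-0.001 0 0 0;-0.002 0 0 0;-0.002 0 0 0"

```text
time: 38.05
position: [0.5674, 0.0684, 0.0765]
ee_rot: [2.206, -2.235, 0.004]
force: [0.7, -5.1, 5.4]
finger_gap: 0.0124
```

Request:
step_arm:
  plan: "-0.001 0 0 0;-0.002 0 0 0;-0.002 0 0 0"

```text
time: 38.42
position: [0.5675, 0.0685, 0.0765]
ee_rot: [2.203, -2.235, 0.008]
force: [0.7, -8.1, 3.8]
finger_gap: 0.0126
```

Request:
step_arm:
  plan: "-0.001 0 0 0;-0.002 0 0 0;-0.002 0 0 0"

```text
time: 38.8
position: [0.5675, 0.0685, 0.0765]
ee_rot: [2.201, -2.235, 0.012]
force: [1.8, -11.8, 1.8]
finger_gap: 0.012
```

Request:
step_arm:
  plan: "-0.001 0 0 0;-0.001 0 0 0;-0.001 0 0 0"

```text
time: 39.17
position: [0.5675, 0.0686, 0.0765]
ee_rot: [2.2, -2.236, 0.014]
force: [2.0, -13.5, 1.9]
finger_gap: 0.0123
```

Request:
step_arm:
  plan: "0.002 0 0 0;0.005 0 0 0;0.005 0 0 0"

```text
time: 39.55
position: [0.5675, 0.0685, 0.0765]
ee_rot: [2.206, -2.236, 0.004]
force: [-0.9, -5.7, 5.6]
finger_gap: 0.0128
```

Request:
step_arm:
  plan: "0 0 0 0;0 0 0 0;0 0 0 0;0 0 -0.05 0;0 0 -0.11 0"
  gripper: 0.4

```text
time: 40.17
position: [0.5662, 0.0709, 0.1862]
ee_rot: [2.207, -2.233, -0.003]
force: [0.2, 0.6, 0.5]
finger_gap: 0.0345
```

```bash
python3 - <<'E'
from h import *
o=st();f=snap('wrist','w21.png');plan([.479,-.009,.19],-1.0)
E
```

```text
t 40.17 p [0.5662 0.0709 0.1862] F [0.2 0.6 0.5] gap 0.0345
[[-0.012, -1.0, -0.003], [-1.0, 0.012, -0.0], [0.0, 0.003, -1.0]] q [-1.06  0.61  1.23  1.8  -0.62  1.19 -1.22]
shift [0.0795 0.0914 0.0036] len 0.121 turn -89.7 xang -90.7 q7 -1.22
```

View pics/w21.png

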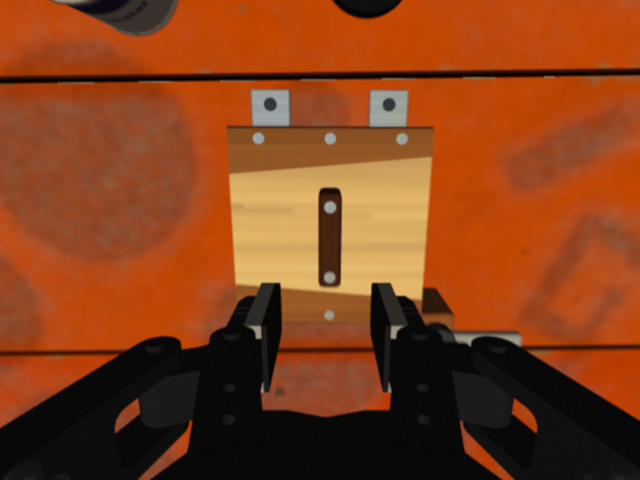

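Request:
step_arm:
  plan: "0.02 0.02 0 -10;0.04 0.04 0 -20;0.06 0.06 0 -30;0.075 0.085 0 -40;0.0795 0.0914 0 -50"

```text
time: 40.85
position: [0.4729, -0.009, 0.1857]
ee_rot: [-2.947, 1.086, 0.003]
force: [-0.1, -0.2, -0.0]
finger_gap: 0.0339
```

Request:
step_arm:
  plan: "0 0 0 -10;0 0 0 -20;0 0 0 -30;0 0 0 -39.7;0 0 0 -39.7"

```text
time: 41.48
position: [0.4747, -0.0081, 0.1861]
ee_rot: [-3.14, 0.03, 0.0]
force: [-0.1, 0.4, 0.5]
finger_gap: 0.0342
```

```bash
python3 - <<'E'
from h import *
o=st();f=snap('wrist','w22.png');plan([.479,-.009,.076],-1.0)
E
```

```text
t 41.48 p [ 0.4747 -0.0081  0.1861] F [-0.1  0.4  0.5] gap 0.0342
[[1.0, -0.019, -0.0], [-0.019, -1.0, 0.001], [-0.0, -0.001, -1.0]] q [-0.95  0.21  1.    2.01 -0.21  1.02  0.13]
shift [0.0043 0.0008 0.1101] len 0.11 turn -0.2 xang -1.2 q7 0.13
```

View pics/w22.png

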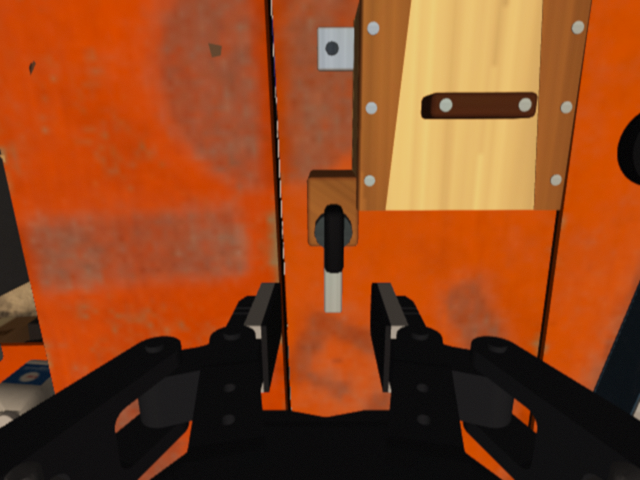

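Request:
step_arm:
  plan: "0.0043 0.001 0.04 0;0.0043 0.001 0.08 0;0.0043 0.001 0.105 0;0.0043 0.001 0.111 0;0.0043 0.001 0.111 0"

```text
time: 42.15
position: [0.4795, -0.0095, 0.0754]
ee_rot: [3.141, -0.029, 0.001]
force: [-0.0, -0.1, 0.5]
finger_gap: 0.0347
```

Request:
step_arm:
  plan: "0 0 0 0;0 0 0 0;0 0 0 0;0 0 0 0"
  gripper: 0

```text
time: 42.65
position: [0.4797, -0.0092, 0.0763]
ee_rot: [-3.14, 0.027, -0.002]
force: [-0.6, 0.3, 5.5]
finger_gap: 0.0106
```

```bash
python3 - <<'E'
from h import *
o=st();plan([.479,-.009,.076],82.3)
E
```

```text
t 42.65 p [ 0.4797 -0.0092  0.0763] F [-0.6  0.3  5.5] gap 0.0106
[[1.0, -0.017, 0.001], [-0.017, -1.0, 0.001], [0.001, -0.001, -1.0]] q [-0.78  0.41  0.86  2.11 -0.44  0.8   0.34]
shift [-0.0007 -0.0002  0.0003] len 0.001 turn -83.3 xang -1.0 q7 0.34
```

Request:
step_arm:
  plan: "0 0 -0.001 -8;0 0 -0.001 -16;0 0 -0.001 -24;0 0 -0.001 -32;0 0 -0.001 -40"

```text
time: 43.28
position: [0.4796, -0.0092, 0.0764]
ee_rot: [2.959, 1.055, 0.003]
force: [1.2, -0.4, -4.9]
finger_gap: 0.0105
```

Request:
step_arm:
  plan: "0 0 0 -8;0 0 0 -16;0 0 0 -24;0 0 0 -32;0 0 0 -38"

```text
time: 43.9
position: [0.4796, -0.0092, 0.0764]
ee_rot: [2.455, 1.959, 0.002]
force: [1.6, -0.1, -4.6]
finger_gap: 0.0103
```

Request:
step_arm:
  plan: "0 0 0 -3;0 0 0 -5.5;0 0 0 -5.5"

```text
time: 44.28
position: [0.4795, -0.0092, 0.0764]
ee_rot: [2.363, 2.07, 0.002]
force: [1.1, -0.2, -3.4]
finger_gap: 0.0105
```

```bash
python3 - <<'E'
from h import *
o=st();print(o['torque']);plan([.479,-.009,.076],82.35)
E
```

```text
t 44.27 p [ 0.4795 -0.0092  0.0764] F [ 1.1 -0.2 -3.4] gap 0.0105
[[0.132, 0.991, 0.001], [0.991, -0.132, 0.001], [0.001, 0.001, -1.0]] q [-0.5   0.32  0.5   2.1  -0.22  0.77  1.58]
[ 0.05274131 -0.22460653 -0.07624601]
shift [ 0.0002 -0.0006  0.0004] len 0.001 turn 0.1 xang 82.4 q7 1.58
```

Request:
step_arm:
  plan: "0 0 0 -1;0 0 0 -2;0 0 0 -2"

```text
time: 44.65
position: [0.4796, -0.0092, 0.0764]
ee_rot: [-2.328, -2.11, -0.002]
force: [1.2, 1.3, -0.8]
finger_gap: 0.0105
```

```bash
python3 - <<'E'
from h import *
o=st();print(o['torque']);plan([.479,-.009,.076],82.35)
E
```

```text
t 44.65 p [ 0.4796 -0.0092  0.0764] F [ 1.2  1.3 -0.8] gap 0.0105
[[0.098, 0.995, 0.001], [0.995, -0.098, 0.001], [0.001, 0.001, -1.0]] q [-0.49  0.32  0.5   2.1  -0.22  0.77  1.61]
[ 0.30072799 -0.19080808 -1.0295921 ]
shift [ 0.0002 -0.0006  0.0004] len 0.001 turn 2.0 xang 84.4 q7 1.61
```

Request:
step_arm:
  plan: "0 0 0 1.5;0 0 0 1.5"

```text
time: 44.9
position: [0.4796, -0.0093, 0.0764]
ee_rot: [2.352, 2.082, 0.001]
force: [1.5, 1.3, 1.2]
finger_gap: 0.0108
```

Request:
step_arm:
  plan: "0 0 0 0;0 0 0 0;0 0 -0.03 0;0 0 -0.09 0;0 0 -0.14 0"
  gripper: 0.45

```text
time: 45.52
position: [0.479, -0.0097, 0.2179]
ee_rot: [2.352, 2.082, -0.0]
force: [0.0, 0.5, -0.6]
finger_gap: 0.0383
```

Request:
step_arm:
  plan: "0.05 -0.03 -0.05 0;0.1 -0.04 -0.08 0;0.15 -0.04 -0.08 0;0.2 -0.04 -0.08 0;0.2 -0.04 -0.08 0"

```text
time: 46.15
position: [0.4629, 0.1986, 0.2956]
ee_rot: [-2.343, -2.092, 0.001]
force: [0.6, -0.5, 0.1]
finger_gap: 0.0384
```

```bash
python3 - <<'E'
from h import *
o=st();f=snap('wrist','w23.png');f=snap('top','t5.png');i=cv2.imread('pics/t5.png');cv2.imwrite('pics/t5b.png',cv2.resize(i[210:300,240:330],None,fx=6.5,fy=6.5,interpolation=cv2.INTER_CUBIC))
E
```

```text
t 46.15 p [0.4629 0.1986 0.2956] F [ 0.6 -0.5  0.1] gap 0.0384
[[0.113, 0.994, -0.001], [0.994, -0.113, -0.0], [-0.0, -0.001, -1.0]] q [-0.84  0.09  0.38  1.79 -0.04  1.26  1.  ]
```

View pics/t5.png

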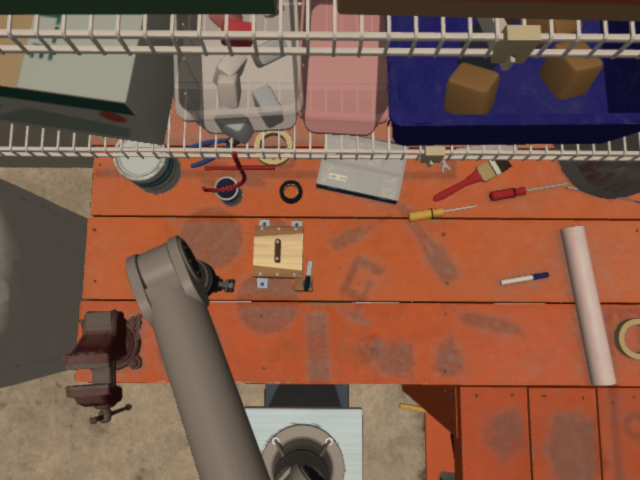

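View pics/w23.png

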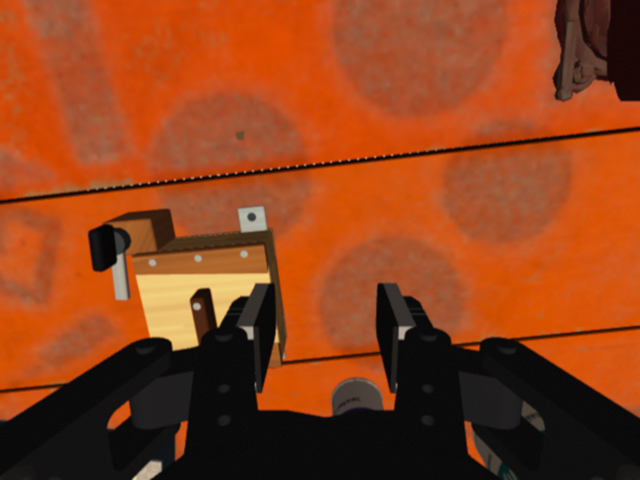

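View pics/t5b.png

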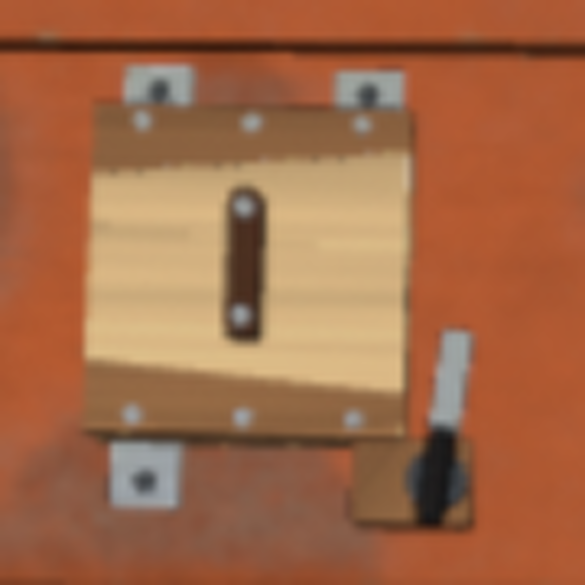

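Request:
step_arm:
  plan: "0 0 0 0;0 0 0 0;0 0 0 0"

```text
time: 46.62
position: [0.4639, 0.1932, 0.2962]
ee_rot: [-2.354, -2.08, -0.0]
force: [0.6, 0.1, 0.2]
finger_gap: 0.0381
```

```bash
python3 - <<'E'
from h import *
print(hand_in())
E
```

```text
the job is handed in; nothing more can be done
None
```

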